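# Push the stuck lamp batteries out of their sleeves and set them charging

### The arm

A 6-joint arm with a two-finger parallel gripper is mounted at the origin on the work surface; the furniture and walls round the work are solid. World frame = base frame: x ahead of the robot, y to its left, z up, the work surface at z = 0. Lengths are in mm, angles in rad, forces in N, time in s.
With the tool pointing down it reaches from about 200 to 875 mm from the base axis. Payload 3.4 kg.
Tool frame: the origin (TCP) lies midway between the tips of the shut fingers; the grasp point (between the pads) lies 19 mm behind it; z points along the fingers, y is the line along which they close (so a half turn about z gives the same grasp; the last joint's range is limited). The gripper opens to 94 mm and grips with 3 to 60 N. Pads are 16 mm wide; open, the fingers measure 119 mm over their backs; the gripper's body (75 mm by 177 mm) begins 78 mm behind the grasp point.
Start: joints at [1.194, 0.276, 1.505, -0, 1.361, -0.121], TCP at [145.503, 556.325, 174.193] pointing down, gripper open.
Joint ranges: [-2.89, 2.89], [-0.75, 2.08], [0.22, 2.7], [-1.18, 4.32], [0.11, 2.71], [-2.7, 2.7]. Speed limits (rad/s): [2.57, 2.57, 3.14, 3.14, 3.14, 3.14].

### API

Orientations are given as a rotation vector (axis times angle).
In Python, from station import telemetry, imaging, robot gives the robot as it stands. The module is installed in compiled form; this text tells all that it offers.
- The arm moves only by the tool jog_arm, never from a script. Its arguments are lists of equal length, an entry for each row: "travel": the shift along the world's x, y, z in m, a list of three; "angular": the turn, a rotation vector about the world's x, y, z in rad, a list of three; "fingers": the opening in per cent of the stroke, from 0 (shut) to 100 (fully open). A call has 1 to 5 rows; each row is the pose to reach, as a shift and turn from the pose commanded when the call began; what a row does not reach only later rows make up. A row lasts 1/10 s, in which the tool goes at most 50 mm and 8.59 degrees, less where a joint would pass 70% of its speed; a pose out of reach is approached as far as the arm can. A call with a gripper value outside its range is refused whole. The fingers move at their own pace and stop on an object; the grip force is fixed at half the most. Time passes only in rows, so rows that repeat a pose let the fingers close. It gives the time, the measured TCP pose, the force, the opening and the grip force at its end, in the units of the state.
- telemetry.observe(): the state, without advancing time (a new reading comes with each control period).
- imaging.snapshot(name): name is "scene" or "top" or "wrist"; returns the picture (400x640x3 uint8, blue, green, red); there is no depth.
- imaging.camera_info(name): a dict with "fov_y" (degrees; the focal length in pixels is half the picture's height over the tangent of half this angle, whatever the lens; pixels are square), "cx", "cy" (the principal point, pixels), "position" and "rotation" of the camera in the world. Camera axes: x right, y down, z forward; pixel columns grow to the right and rows downward; lengths in mm; the calibration is good to about 2 mm. A picture is of the moment at which its call begins: read the wrist's pose just before it. camera_info takes no time and is no camera call; for the wrist camera it gives the pose at the moment of the call.
- robot.hand_in(): hands the job in; it is judged then, once.
The state is a dict: "clock": time; "qpos": joint angles; "qd": joint speeds; "tau": joint torques, N m; "tcp_pos": TCP position; "tcp_rot": TCP orientation; "contact_force": force on the tool from outside, world axes, zero at the start; "moment": the same for the moment, N m; "width": opening from 0.0 (shut) to 1.0 (fully open); "grip_force": force on a finger pad.
Only numpy, scipy, OpenCV 4.12 (cv2) and the standard library are available. Lean on these libraries where they do the work, as an engineer would, in place of code of your own. Each camera call takes 0.05 s, during which the arm holds its last target. There are 200 camera calls.

### The job

The emergency lamp's battery packs are stuck in their sleeves. First turn the charger's dial off (ring mark); then, with the push rod's dowel, push every pack right out of the far end of its sleeve (do not handle a pack while it is still in there), lay each flat in a charger bay of its own and put the rod back lying in its tray. When all packs are in their bays, shut the lid fully, and only then turn the dial to the two-dot mark; leave the other things on the table where they stand.

Things in the scene. Friction and masses are not known exactly. Their poses are not given: they have to be found in the camera images.
- sleeve_block: the lamp's grey battery holder, fixed; 167 (x) x 84 (y) mm, 61 high. Origin: at table height under the middle of the sleeves. Three open-ended sleeves run through it along its y, at x = -58, 0, 58 mm: 35 x 35 mm inside, 84 long, floor 20 and centre line 36 mm above the table, a slot on top to look in. Far ends (y = -42) open level on to a flat deck, 20 mm high, with a 4 mm lip at y = -127
- push_rod: the wooden push rod (loose), 0.1 kg: squared handle 70 x 26 x 26 mm with a round dowel 16 mm thick and 115 mm long on one end. Origin: middle of the handle; x runs along the rod towards the dowel's tip, at x = 150 mm. It balances inside the handle; in its tray its axis is 16 mm above the table, the dowel pointing along the tray's +x
- rod_tray: dark wooden pen tray, fixed, 240 (x) x 60 (y) mm outside, walls 3 mm thick, rim 10 mm and floor 3 mm above the table. Origin: under its centre, x along its length. At the start the middle of the rod's handle lies about 58 mm to -x of the tray's centre
- charger: white charger, fixed; front faces its -x. x from -43 to 61, y from -178 to 106 mm. Origin: at table height under the middle bay. Well with rim 46 mm above the table, inside x -37 to 37 and y -100 to 100; its floor has three bays, slots 74 (x) x 40 (y) mm between lands 8 mm high (tops 18 mm above the table). The right end (y < -106) is a pod, 40 mm high, with the dial
- lid (a joint): angle of the charger's lid: 0 = fully shut, 1.85 rad = wide open; it stays where it is left (stiff hinge, about 0.1 N m). A flat clear plate in a grey frame, 6 mm thick, 212 mm wide, hinged along the back rim, reaching 98 mm from the hinge, with a 70 mm wide finger lip in its middle that ends 109 mm from the hinge. Shut, its top is 53 mm above the table
- lid_hinge (a point): middle of the lid's hinge line (which runs along the charger's y), 46.5 mm above the table. At angle a the plate goes from here towards (-cos a, 0, sin a) in the charger's frame; its outer face looks to the back when open and up when shut
- dial (a joint): angle of the charger's dial, growing clockwise as seen from above; it clicks into four marked positions: 0 = ring (off), 0.5 = one dot, 1.0 = two dots, 1.5 = three dots (at the start it is at one, two or three dots), and between them springs to a neighbouring mark. It takes about 0.1 N m to turn
- dial_grip (a point): point on the dial's axis, 77 mm above the table, in its grip bar (14 mm wide, 38 long, 32 high, top 84 mm above the table). At dial angle q the bar lies along the direction 0.75 - q rad (counter-clockwise from above) from the charger's x axis. The white line on top marks the pointer end, which looks to the front
- pack0: battery pack (loose, may be absent): black square bar with two grey bands, 32 x 66 x 32 mm, 0.1 to 0.16 kg, length along its own y, origin at its centre; both ends are alike, any long side may be up. Starts stuck in a sleeve, which one varies, its centre within 6 mm of mid-length; lying on the deck its centre is 36 mm above the table
- pack1: battery pack (loose, may be absent): black square bar with two grey bands, 32 x 66 x 32 mm, 0.1 to 0.16 kg, length along its own y, origin at its centre; both ends are alike, any long side may be up. Starts stuck in a sleeve, which one varies, its centre within 6 mm of mid-length; lying on the deck its centre is 36 mm above the table
- pack2: battery pack (loose, may be absent): black square bar with two grey bands, 32 x 66 x 32 mm, 0.1 to 0.16 kg, length along its own y, origin at its centre; both ends are alike, any long side may be up. Starts stuck in a sleeve, which one varies, its centre within 6 mm of mid-length; lying on the deck its centre is 36 mm above the table
- bay0 (a point): centre of the floor of the charger bay at y = -58 mm of the charger, 10 mm above the table; a pack laid flat in it, length along the charger's x, has its centre 16 mm above this point. Between packs in neighbouring bays 26 mm are free
- sleeve0_in (a point): centre of the entry opening (y = +42 mm of the block) of the sleeve at x = -58 mm, 36 mm above the table; push from here along the block's -y. A steel leaf spring at mid-length presses on the pack from above, so it takes about 5 to 12 N to push for the first 40 mm; then it slides easily out on to the deck
- bay1 (a point): centre of the floor of the charger bay at y = 0 mm of the charger, 10 mm above the table; a pack laid flat in it, length along the charger's x, has its centre 16 mm above this point. Between packs in neighbouring bays 26 mm are free
- sleeve1_in (a point): centre of the entry opening (y = +42 mm of the block) of the sleeve at x = 0 mm, 36 mm above the table; push from here along the block's -y. A steel leaf spring at mid-length presses on the pack from above, so it takes about 5 to 12 N to push for the first 40 mm; then it slides easily out on to the deck
- bay2 (a point): centre of the floor of the charger bay at y = 58 mm of the charger, 10 mm above the table; a pack laid flat in it, length along the charger's x, has its centre 16 mm above this point. Between packs in neighbouring bays 26 mm are free
- sleeve2_in (a point): centre of the entry opening (y = +42 mm of the block) of the sleeve at x = 58 mm, 36 mm above the table; push from here along the block's -y. A steel leaf spring at mid-length presses on the pack from above, so it takes about 5 to 12 N to push for the first 40 mm; then it slides easily out on to the deck
- pin_tin: round brown tin with a pressed lid, 70 mm across, 27 mm high; stands by, not part of the job
- car_blue: blue die-cast toy car, 32 x 62 x 29 mm; stands by, not part of the job
- cork_pot: bark pot, open on top, 89 mm across, 129 mm high; stands by, not part of the job
- brush_glass: drinking glass with paint brushes in it, glass 66 mm across and 100 mm high (its centre 8 mm to -x of the origin), brushes to 200 mm; stands by, not part of the job
- stone: grey beach pebble, 62 x 90 x 47 mm; stands by, not part of the job

How it is judged (in metres and radians):
On the way, in this order (a step that is already met when the one before it is completed fails the run):
1. the dial is off, at the ring mark (value of joint dial below 0.12 rad), for 0.2 s.
2. the dowel pushes on a pack that is inside its sleeve (((contact force between push_rod and pack0 above 1 N and x of pack0 in the frame of sleeve_block between -0.08 and 0.08 m and y of pack0 in the frame of sleeve_block between -0.055 and 0.045 m and z of pack0 in the frame of sleeve_block between 0.02 and 0.05 m) or (contact force between push_rod and pack1 above 1 N and x of pack1 in the frame of sleeve_block between -0.08 and 0.08 m and y of pack1 in the frame of sleeve_block between -0.055 and 0.045 m and z of pack1 in the frame of sleeve_block between 0.02 and 0.05 m) or (contact force between push_rod and pack2 above 1 N and x of pack2 in the frame of sleeve_block between -0.08 and 0.08 m and y of pack2 in the frame of sleeve_block between -0.055 and 0.045 m and z of pack2 in the frame of sleeve_block between 0.02 and 0.05 m))), for 0.05 s.
3. every pack lies flat in a charger bay, the lid still open and the dial off (((horizontal distance between pack0 and bay0 below 0.01 m and z of pack0 in the frame of bay0 between 0.012 and 0.02 m) or (horizontal distance between pack0 and bay1 below 0.01 m and z of pack0 in the frame of bay1 between 0.012 and 0.02 m) or (horizontal distance between pack0 and bay2 below 0.01 m and z of pack0 in the frame of bay2 between 0.012 and 0.02 m)) and ((horizontal distance between pack1 and bay0 below 0.01 m and z of pack1 in the frame of bay0 between 0.012 and 0.02 m) or (horizontal distance between pack1 and bay1 below 0.01 m and z of pack1 in the frame of bay1 between 0.012 and 0.02 m) or (horizontal distance between pack1 and bay2 below 0.01 m and z of pack1 in the frame of bay2 between 0.012 and 0.02 m)) and ((horizontal distance between pack2 and bay0 below 0.01 m and z of pack2 in the frame of bay0 between 0.012 and 0.02 m) or (horizontal distance between pack2 and bay1 below 0.01 m and z of pack2 in the frame of bay1 between 0.012 and 0.02 m) or (horizontal distance between pack2 and bay2 below 0.01 m and z of pack2 in the frame of bay2 between 0.012 and 0.02 m)) and value of joint lid above 0.3 rad and value of joint dial below 0.12 rad), for 0.2 s.
4. the lid is fully shut over the loaded packs (((horizontal distance between pack0 and bay0 below 0.01 m and z of pack0 in the frame of bay0 between 0.012 and 0.02 m) or (horizontal distance between pack0 and bay1 below 0.01 m and z of pack0 in the frame of bay1 between 0.012 and 0.02 m) or (horizontal distance between pack0 and bay2 below 0.01 m and z of pack0 in the frame of bay2 between 0.012 and 0.02 m)) and ((horizontal distance between pack1 and bay0 below 0.01 m and z of pack1 in the frame of bay0 between 0.012 and 0.02 m) or (horizontal distance between pack1 and bay1 below 0.01 m and z of pack1 in the frame of bay1 between 0.012 and 0.02 m) or (horizontal distance between pack1 and bay2 below 0.01 m and z of pack1 in the frame of bay2 between 0.012 and 0.02 m)) and ((horizontal distance between pack2 and bay0 below 0.01 m and z of pack2 in the frame of bay0 between 0.012 and 0.02 m) or (horizontal distance between pack2 and bay1 below 0.01 m and z of pack2 in the frame of bay1 between 0.012 and 0.02 m) or (horizontal distance between pack2 and bay2 below 0.01 m and z of pack2 in the frame of bay2 between 0.012 and 0.02 m)) and value of joint lid below 0.04 rad), for 0.2 s.
5. the dial is at the two-dot mark, the lid still shut (value of joint dial between 0.88 and 1.12 rad and value of joint lid below 0.04 rad), for 0.2 s.
At the end, for the whole second after the job is handed in: every pack lies flat in a bay (centre within 10 mm of the bay's centre from above, 12 to 20 mm above its floor), lid within 0.04 rad of shut, dial within 0.12 rad of the two-dot mark (1.0 rad), rod lengthwise in its tray (handle centre within 25 mm of its middle line), all at rest (all of step 5 and ((horizontal distance between pack0 and bay0 below 0.01 m and z of pack0 in the frame of bay0 between 0.012 and 0.02 m) or (horizontal distance between pack0 and bay1 below 0.01 m and z of pack0 in the frame of bay1 between 0.012 and 0.02 m) or (horizontal distance between pack0 and bay2 below 0.01 m and z of pack0 in the frame of bay2 between 0.012 and 0.02 m)) and ((horizontal distance between pack1 and bay0 below 0.01 m and z of pack1 in the frame of bay0 between 0.012 and 0.02 m) or (horizontal distance between pack1 and bay1 below 0.01 m and z of pack1 in the frame of bay1 between 0.012 and 0.02 m) or (horizontal distance between pack1 and bay2 below 0.01 m and z of pack1 in the frame of bay2 between 0.012 and 0.02 m)) and ((horizontal distance between pack2 and bay0 below 0.01 m and z of pack2 in the frame of bay0 between 0.012 and 0.02 m) or (horizontal distance between pack2 and bay1 below 0.01 m and z of pack2 in the frame of bay1 between 0.012 and 0.02 m) or (horizontal distance between pack2 and bay2 below 0.01 m and z of pack2 in the frame of bay2 between 0.012 and 0.02 m)) and x of push_rod in the frame of rod_tray between -0.088 and 0.088 m and y of push_rod in the frame of rod_tray between -0.025 and 0.025 m and z of push_rod in the frame of rod_tray between 0 and 0.026 m and angle between the x axis of push_rod and the x axis of rod_tray, either way round below 0.3 rad and linear speed of each of pack0, pack1, pack2, push_rod below 0.02 m/s); the robot touches nothing.
It fails at once if the fingers touch a pack that is still in its sleeve ((contact force between the fingers and pack0 above 0.5 N and x of pack0 in the frame of sleeve_block between -0.08 and 0.08 m and y of pack0 in the frame of sleeve_block between -0.055 and 0.045 m and z of pack0 in the frame of sleeve_block between 0.02 and 0.05 m) or (contact force between the fingers and pack1 above 0.5 N and x of pack1 in the frame of sleeve_block between -0.08 and 0.08 m and y of pack1 in the frame of sleeve_block between -0.055 and 0.045 m and z of pack1 in the frame of sleeve_block between 0.02 and 0.05 m) or (contact force between the fingers and pack2 above 0.5 N and x of pack2 in the frame of sleeve_block between -0.08 and 0.08 m and y of pack2 in the frame of sleeve_block between -0.055 and 0.045 m and z of pack2 in the frame of sleeve_block between 0.02 and 0.05 m)).
It fails at once if a pack or the rod falls off the table (height (world z) of any of pack0, pack1, pack2, push_rod below -0.1 m).
It fails at once if a bystander is moved by more than 40 mm or tipped over (distance of any of pin_tin, car_blue, cork_pot, brush_glass, stone from where it was at the start of the episode above 0.04 m or angle between any of cork_pot, brush_glass's own z axis and vertical above 0.6 rad).
Of pack0, pack1, pack2 only 2 to 3 are there at a start; the rules pass over those that are not, and their reading is None.
At some moment in a run one of push_rod may be knocked a few centimetres aside while the robot is not near it.
Once in a run the grip may slacken for a moment while it holds something.
It also fails if it takes over 210 s, if anything falls off the work surface, if the arm or the gripper's body presses on something with over 40 N, if the wrist force passes 120 N, or if a joint passes its speed limit or range.

## Working session

There is one attempt and no reset: what is moved stays moved. The work goes in short steps, Python scripts to look and compute and a tool call to move; the robot and the scene stay as the last step left them, time stands still between calls to the robot, and variables do not carry over. Pictures are saved under pics/ and viewed, at most 14 in all, crops included, and the job is handed in when it is done.

Besides the shell and the picture viewer there is one more tool, called as a command line: name --argument value ..., lists and objects as JSON in quotes. jog_arm: Moves the arm, as the interface text tells. Its arguments: {"type":"object","properties":{"travel":{"type":"array","items":{"type":"array","items":{"type":"number"}}},"angular":{"type":"array","items":{"type":"array","items":{"type":"number"}}},"fingers":{"type":"array","items":{"type":"number"}}},"required":["travel","angular","fingers"]}

```bash
mkdir -p pics; cat > h.py <<'E'
import cv2,numpy as np
from station import telemetry,imaging,robot
from scipy.spatial.transform import Rotation as R
def K(n):
    c=imaging.camera_info(n); f=200/np.tan(np.radians(c['fov_y'])/2); return c,f
def rot(c):
    r=np.array(c['rotation'],float); return r if r.shape==(3,3) else R.from_rotvec(r).as_matrix()
def px2w(c,u,v,z):
    f=200/np.tan(np.radians(c['fov_y'])/2)
    d=rot(c)@np.array([(u-c['cx'])/f,(v-c['cy'])/f,1]); p=np.array(c['position'],float)
    return p+d*(z-p[2])/d[2]
def w2px(c,P):
    f=200/np.tan(np.radians(c['fov_y'])/2)
    q=rot(c).T@(np.array(P,float)-np.array(c['position'],float)); return np.array([c['cx']+f*q[0]/q[2],c['cy']+f*q[1]/q[2]])
def shot(n,name=None):
    c=imaging.camera_info(n); im=imaging.snapshot(n)
    if name: cv2.imwrite('pics/'+name+'.png',im)
    return c,im
E
python3 - <<'E'
from h import *
for n in('scene','top','wrist'):
    c,im=shot(n,n+'0'); print(n,c)
print(telemetry.observe())
a=cv2.imread('pics/top0.png');cv2.imwrite('pics/top0b.png',cv2.resize(a,(800,500),interpolation=cv2.INTER_CUBIC))
E
```

```text
scene {'fov_y': 45.46483876236202, 'cx': 317.9610578189087, 'cy': 194.3999960221496, 'position': array([1667.03261515, -731.02914417, 1316.95728048]), 'rotation': array([-2.03974546, -1.15593792,  0.49732476])}
top {'fov_y': 44.374752650389894, 'cx': 319.97901800039807, 'cy': 196.05873694164382, 'position': array([ 162.797845  ,   35.72683683, 1673.0508621 ]), 'rotation': array([-2.11037018,  2.16349624, -0.19981253])}
wrist {'fov_y': 65.55316537853801, 'cx': 323.02639538483476, 'cy': 203.59165472732113, 'position': array([ 74.90680734, 574.80190142, 383.0467674 ]), 'rotation': array([2.31736513, 1.78927804, 0.22970726])}
{'clock': 0.15, 'qpos': array([ 1.19398742e+00,  2.76448375e-01,  1.50579385e+00, -1.28519583e-05,
        1.36068448e+00, -1.20987385e-01]), 'qd': array([-1.02362343e-03, -2.98380117e-03, -5.66954030e-03,  5.74315943e-04,
       -1.52977650e-03,  2.76990081e-05]), 'tau': array([ 2.85491333e-03, -4.04924476e+01, -2.37432951e+01,  7.03584775e-02,
        3.14645050e-02, -1.04608669e-04]), 'tcp_pos': array([145.3382088 , 555.87347344, 173.52356284]), 'tcp_rot': array([-4.00703992e-01, -3.11561365e+00,  2.03560435e-03]), 'contact_force': array([-0.10057431,  0.57063517, -0.27449783]), 'moment': array([ 0.04380688, -0.02132689,  0.02534107]), 'grip_force': 0.0, 'width': 1.0007685829354105}
```

View pics/top0b.png

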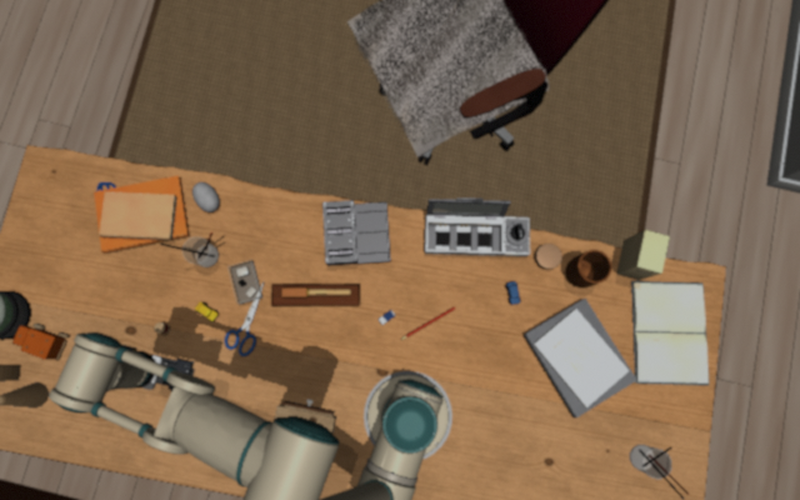

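View pics/scene0.png

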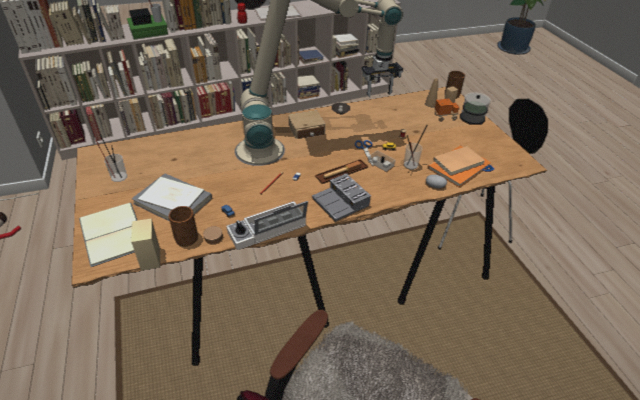

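The top view shows the tray at about (316,294), the block at (357,233) with its deck to the right, and the charger at (477,236) with its dial at (516,232). I'll zoom in.

```bash
python3 - <<'E'
from h import *
a=cv2.imread('pics/top0.png')
cr=a[150:252,205:430]
cv2.imwrite('pics/c1.png',cv2.resize(cr,None,fx=3.5,fy=3.5,interpolation=cv2.INTER_CUBIC))
E
```

```text
(no output)
```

View pics/c1.png

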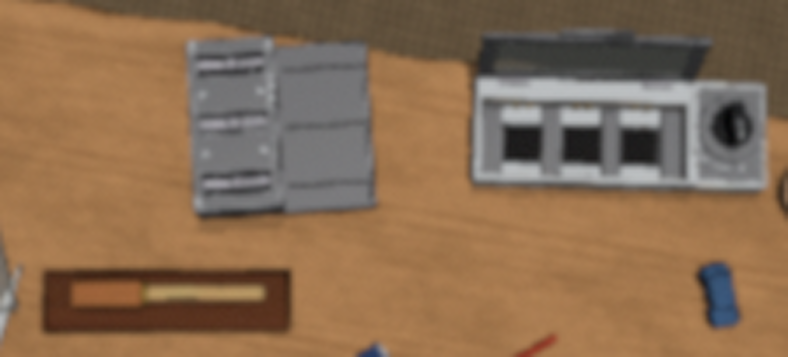

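```bash
python3 - <<'E'
from h import *
c,f=K('top')
P=lambda x,y,z:px2w(c,205+x/3.5,150+y/3.5,z)[:2].round(0)
print('block',[P(*q) for q in[(190,40,61),(272,38,61),(366,44,20),(375,206,20),(283,212,20),(198,213,61)]])
print('charger',[P(*q) for q in[(473,186,46),(474,78,46),(767,84,40),(765,190,40)]])
print('dial',P(733,124,77))
print('tray',[P(*q) for q in[(45,271,10),(290,269,10),(290,330,10),(44,331,10)]])
print('handle',P(106,292,29),'tip',P(265,293,16))
E
```

```text
block [array([568., 212.]), array([568., 133.]), array([570.,  43.]), array([408.,  37.]), array([404., 127.]), array([399., 205.])]
charger [array([421., -57.]), array([527., -62.]), array([ 516., -348.]), array([ 411., -339.])]
dial [ 470. -304.]
tray [array([353., 359.]), array([349., 121.]), array([290., 122.]), array([295., 359.])]
handle [329. 297.] tip [326. 146.]
```

jog_arm --travel '[[0.02,-0.04,0.02],[0.04,-0.08,0.04],[0.06,-0.12,0.06],[0.08,-0.16,0.06],[0.1,-0.2,0.06]]' --angular '[[0,0,0],[0,0,0],[0,0,0],[0,0,0],[0,0,0]]' --fingers '[100,100,100,100,100]'

```text
clock: 0.65
tcp_pos: [246.1, 355.0, 234.8]
tcp_rot: [0.399, 3.115, 0.002]
contact_force: [0.3, -0.6, 0.7]
width: 0.998
grip_force: 0.0
```

jog_arm --travel '[[0.015,-0.045,0],[0.03,-0.09,0],[0.045,-0.135,0],[0.06,-0.18,0],[0.075,-0.225,0]]' --angular '[[0,0,0],[0,0,0],[0,0,0],[0,0,0],[0,0,0]]' --fingers '[100,100,100,100,100]'

```text
clock: 1.15
tcp_pos: [320.4, 129.6, 234.2]
tcp_rot: [0.4, 3.115, 0.001]
contact_force: [0.6, 0.2, 0.7]
width: 0.997
grip_force: 0.0
```

jog_arm --travel '[[0.015,-0.045,0],[0.03,-0.09,0],[0.045,-0.135,0],[0.06,-0.18,0],[0.075,-0.225,0]]' --angular '[[0,0,0],[0,0,0],[0,0,0],[0,0,0],[0,0,0]]' --fingers '[100,100,100,100,100]'

```text
clock: 1.65
tcp_pos: [395.5, -95.6, 234.2]
tcp_rot: [0.402, 3.115, 0.001]
contact_force: [1.7, 0.1, 0.2]
width: 1.0
grip_force: 0.0
```

jog_arm --travel '[[0.02,-0.04,0],[0.04,-0.08,0],[0.055,-0.12,0],[0.07,-0.14,0],[0.07,-0.14,0]]' --angular '[[0,0,0],[0,0,0],[0,0,0],[0,0,0],[0,0,0]]' --fingers '[100,100,100,100,100]'

```text
clock: 2.15
tcp_pos: [466.8, -236.6, 232.9]
tcp_rot: [-0.405, -3.115, 0.0]
contact_force: [-0.3, 1.1, -0.1]
width: 0.999
grip_force: 0.0
```

```bash
python3 - <<'E'
from h import *
s=telemetry.observe();print(s['tcp_pos'],s['tcp_rot'],s['qpos'],s['clock'],s['contact_force'])
c,im=shot('wrist','w1');print(c);print(px2w(c,320,200,46))
E
```

```text
[ 466.75849882 -236.61264233  232.94277948] [-4.04972803e-01 -3.11477926e+00  2.21481302e-04] [-6.01861369e-01  1.69348147e-01  1.50332828e+00 -3.99421957e-04
  1.46938373e+00 -1.91403464e+00] 2.15 [-0.25426709  1.14000599 -0.06572255]
{'fov_y': 65.55316537853801, 'cx': 323.02639538483476, 'cy': 203.59165472732113, 'position': array([ 396.44342363, -217.6929778 ,  442.60998001]), 'rotation': array([2.32068083, 1.78636224, 0.23064901])}
[ 491.55134055 -247.15077257   46.        ]
```

View pics/w1.png

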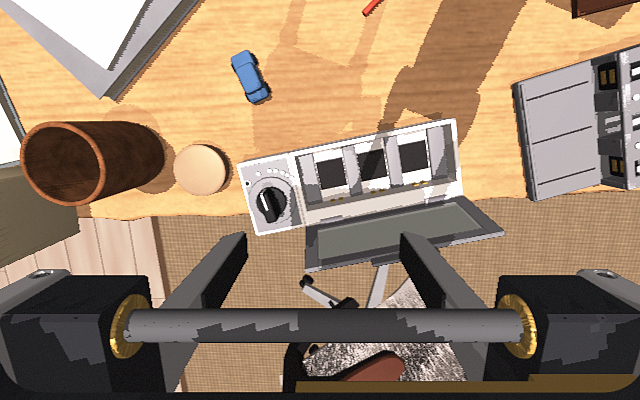

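The wrist view shows the charger's front edge from (240,162) to (455,118) and the dial at (270,205), with the lid open. I'll zoom in on it.

```bash
python3 - <<'E'
from h import *
a=cv2.imread('pics/w1.png')
cv2.imwrite('pics/c2.png',cv2.resize(a[105:280,230:510],(784,490),interpolation=cv2.INTER_CUBIC))
E
```

```text
(no output)
```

View pics/c2.png

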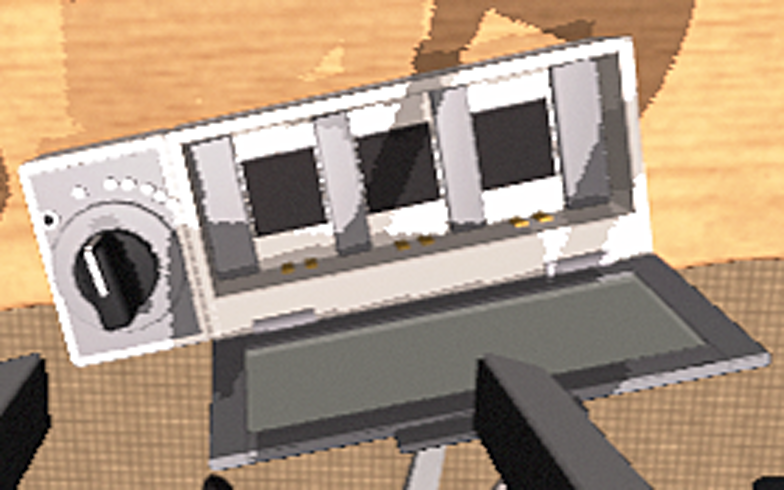

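```bash
cat >> h.py <<'E'
from scipy.optimize import least_squares
def fit(c,model,pix,x0):
    model=np.array(model,float);pix=np.array(pix,float)
    def W(p):
        cs,sn=np.cos(p[2]),np.sin(p[2]); return np.c_[p[0]+cs*model[:,0]-sn*model[:,1],p[1]+sn*model[:,0]+cs*model[:,1],model[:,2]]
    r=least_squares(lambda p:(np.array([w2px(c,q) for q in W(p)])-pix).ravel(),x0,x_scale=[10,10,.1],loss='soft_l1')
    return r.x,(np.array([w2px(c,q) for q in W(r.x)])-pix)
E
python3 - <<'E'
from h import *
c=dict(fov_y=65.55316537853801,cx=323.02639538483476,cy=203.59165472732113,position=[396.44342363,-217.6929778,442.60998001],rotation=[2.32068083,1.78636224,0.23064901])
o=lambda x,y:(230+x/2.8,105+y/2.8)
m=[(-43,-178,40),(-43,106,46),(61,106,46),(61,-178,40),(-37,-100,46),(37,100,46)]
p,e=fit(c,m,[o(22,168),o(632,38),o(652,255),o(75,362),o(185,143),o(632,212)],[460,-165,-.03])
print(p,e.round(1))
a=px2w(c,*o(88,247),84);b=px2w(c,*o(103,297),84);g=px2w(c,*o(118,325),84)
print(a,b,g); d=a-b; ang=np.arctan2(d[1],d[0])-p[2]; print('bar dir',ang, ang+np.pi, 'q',.75-(ang+np.pi), .75-(ang-np.pi))
ring=px2w(c,*o(48,218),40);print(ring)
print(px2w(c,*o(104,285),84))
E
```

```text
[ 4.70326867e+02 -1.65799676e+02 -5.19011158e-02] [[-2.6 -1.2]
 [ 0.8 -1.5]
 [ 1.4  1.4]
 [-0.7  3.3]
 [-1.6  0.4]
 [ 2.2  0.1]]
[ 456.70739756 -309.20261426   84.        ] [ 479.33051066 -309.6809217    84.        ] [ 493.03353201 -307.19355812   84.        ]
bar dir 3.172354495180913 6.313947148770707 q -5.563947148770707 0.7192381584088801
[ 445.94846136 -334.36267842   40.        ]
[ 474.34153934 -307.66338084   84.        ]
```

```bash
python3 - <<'E'
from h import *
c=dict(fov_y=65.55316537853801,cx=323.02639538483476,cy=203.59165472732113,position=[396.44342363,-217.6929778,442.60998001],rotation=[2.32068083,1.78636224,0.23064901])
o=lambda x,y:(230+x/2.8,105+y/2.8)
cs,sn=np.cos(-.052),np.sin(-.052)
D=np.array([472,-308.])
for n,q in dict(ring=(48,218),d1=(78,192),d2a=(112,184),d2b=(130,185),d3a=(148,189),d3c=(175,200)).items():
    w=px2w(c,*o(*q),40)[:2]-D; print(n,w.round(),np.arctan2(-w[1],-w[0]))
u=cv2.resize(cv2.imread('pics/w1.png')[150:245,235:310],None,fx=8,fy=6.3,interpolation=cv2.INTER_LANCZOS4)
u=cv2.resize(cv2.imread('pics/w1.png')[150:245,235:310],None,fx=6,fy=6,interpolation=cv2.INTER_LANCZOS4);cv2.imwrite('pics/c3.png',u)
E
```

```text
ring [-26. -26.] 0.7913342651522424
d1 [-34.  -9.] 0.25528647244156044
d2a [-34.   8.] -0.21996472154767022
d2b [-31.  16.] -0.46215874986081623
d3a [-27.  23.] -0.7037669676246201
d3c [-19.  34.] -1.0589954098188388
```

View pics/c3.png

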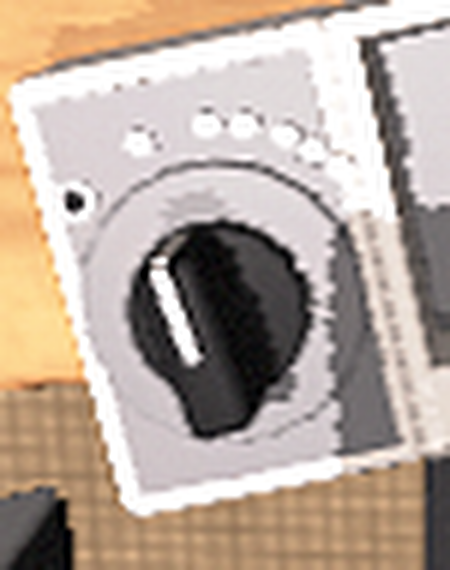

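```bash
python3 - <<'E'
from h import *
c=dict(fov_y=65.55316537853801,cx=323.02639538483476,cy=203.59165472732113,position=[396.44342363,-217.6929778,442.60998001],rotation=[2.32068083,1.78636224,0.23064901])
for D in [(472,-308),]:
  for q in(.5,1):
    a=.75-q-.052; d=np.array([np.cos(a),np.sin(a),0])
    n=np.array([-d[1],d[0],0])
    for t,s in((-19,0),(0,0),(19,7),(19,-7)):
        p=np.array([*D,84])+t*d+s*n
        print(q,t,s,((w2px(c,p)-[235,150])*6).round())
E
```

```text
0.5 -19 0 [141. 247.]
0.5 0 0 [188. 330.]
0.5 19 7 [264. 397.]
0.5 19 -7 [203. 426.]
1 -19 0 [187. 237.]
1 0 0 [188. 330.]
1 19 7 [223. 422.]
1 19 -7 [153. 420.]
```

jog_arm --travel '[[0.0,-0.03,-0.02],[0.003,-0.06,-0.05],[0.003,-0.07,-0.08],[0.003,-0.07,-0.085],[0.003,-0.07,-0.085]]' --angular '[[0,0,0],[0,0,0],[0,0,0],[0,0,0],[0,0,0]]' --fingers '[60,60,60,60,60]'

```text
clock: 2.7
tcp_pos: [467.5, -301.7, 148.8]
tcp_rot: [-0.4, -3.114, -0.004]
contact_force: [-0.2, -0.6, -0.2]
width: 0.625
grip_force: 0.0
```

```bash
python3 - <<'E'
from h import *
s=telemetry.observe();print(s['tcp_pos'],s['tcp_rot'])
c,im=shot('wrist','w2');
p=w2px(c,(472,-308,84)).astype(int);print(p,c)
x,y=max(p[0]-60,0),max(p[1]-60,0);print(x,y)
cv2.imwrite('pics/c4.png',cv2.resize(im[y:y+120,x:x+120],None,fx=5,fy=5,interpolation=cv2.INTER_CUBIC))
for D in [(472,-308)]:
  for q in(.5,1):
    a=.75-q-.052; d=np.array([np.cos(a),np.sin(a),0])
    n=np.array([-d[1],d[0],0])
    for t,s in((-19,0),(0,0),(19,7),(19,-7)):
        p=np.array([*D,84])+t*d+s*n
        print(q,t,s,((w2px(c,p)-[x,y])*5).round())
E
```

```text
[ 467.51338551 -301.66111821  148.77533915] [-0.39965758 -3.11379025 -0.00363625]
[317 210] {'fov_y': 65.55316537853801, 'cx': 323.02639538483476, 'cy': 203.59165472732113, 'position': array([ 397.39766225, -283.54408817,  358.57837381]), 'rotation': array([2.32044016, 1.79164451, 0.23211549])}
257 150
0.5 -19 0 [255. 212.]
0.5 0 0 [301. 303.]
0.5 19 7 [380. 376.]
0.5 19 -7 [313. 407.]
1 -19 0 [306. 202.]
1 0 0 [301. 303.]
1 19 7 [334. 402.]
1 19 -7 [260. 399.]
```

View pics/c4.png

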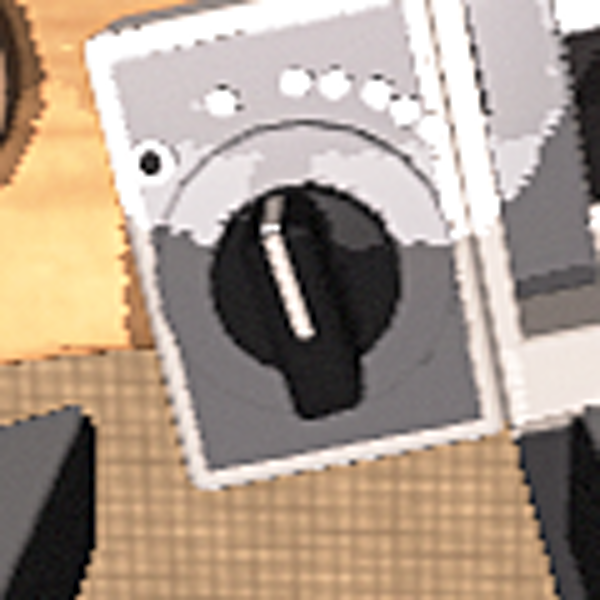

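The bar points at about 0.03 rad in the world frame, so the dial is near the one-dot mark. Its axis is at (472,-308). I'll grip it.

jog_arm --travel '[[0.0035,-0.0043,0],[0.0035,-0.0043,-0.02],[0.0035,-0.0043,-0.05],[0.0035,-0.0043,-0.08],[0.0035,-0.0043,-0.087]]' --angular '[[0,0,0.15],[0,0,0.285],[0,0,0.285],[0,0,0.285],[0,0,0.285]]' --fingers '[40,40,40,40,40]'

```text
clock: 3.25
tcp_pos: [471.2, -305.9, 61.5]
tcp_rot: [0.048, -3.139, -0.003]
contact_force: [-0.0, -0.1, 0.2]
width: 0.401
grip_force: 0.0
```

jog_arm --travel '[[0,0,0],[0,0,0],[0,0,0],[0,0,0],[0,0,0]]' --angular '[[0,0,0],[0,0,0],[0,0,0],[0,0,0],[0,0,0]]' --fingers '[0,0,0,0,0]'

```text
clock: 3.75
tcp_pos: [472.5, -308.4, 63.1]
tcp_rot: [-0.046, 3.14, -0.001]
contact_force: [-0.1, -0.2, -0.1]
width: 0.02
grip_force: 0.0
```

```bash
python3 - <<'E'
from h import *
s=telemetry.observe();print(s)
E
```

```text
{'clock': 3.75, 'qpos': array([-7.01645557e-01,  3.42669906e-01,  1.69990117e+00,  1.33569106e-04,
        1.09745737e+00, -2.30162569e+00]), 'qd': array([-0.00250438,  0.00413109,  0.0077055 , -0.00097645, -0.00294044,
        0.00078818]), 'tau': array([ 3.63928510e-02, -4.13672161e+01, -2.07419944e+01, -5.21490129e-02,
        3.50209605e-02,  4.84137090e-04]), 'tcp_pos': array([ 472.46255007, -308.35123381,   63.07682641]), 'tcp_rot': array([-4.57263801e-02,  3.14000145e+00, -1.47167273e-03]), 'contact_force': array([-0.07115079, -0.19723661, -0.0923987 ]), 'moment': array([ 0.04664094,  0.0239616 , -0.00408145]), 'grip_force': 0.0, 'width': 0.019599201907664947}
```

```bash
python3 - <<'E'
from h import *
c,im=shot('wrist');c2,i2=shot('scene');c3,i3=shot('top')
p=w2px(c2,(472,-308,60)).astype(int);q=w2px(c3,(472,-308,60)).astype(int);print(p,q,w2px(c,(472,-308,84)),w2px(c,(472.5,-308.4,63)))
a=cv2.resize(im,(640,400));b=cv2.resize(i2[p[1]-50:p[1]+50,p[0]-50:p[0]+50],(400,400),interpolation=cv2.INTER_CUBIC)
cv2.imwrite('pics/c5.png',cv2.resize(np.hstack([a[:,120:520],b]),(800,400)))
print(telemetry.observe()['width'])
E
```

```text
[239 227] [414 185] [323.65220703 237.61986575] [323.05268911 227.59578932]
0.005550517355539735
```

View pics/c5.png

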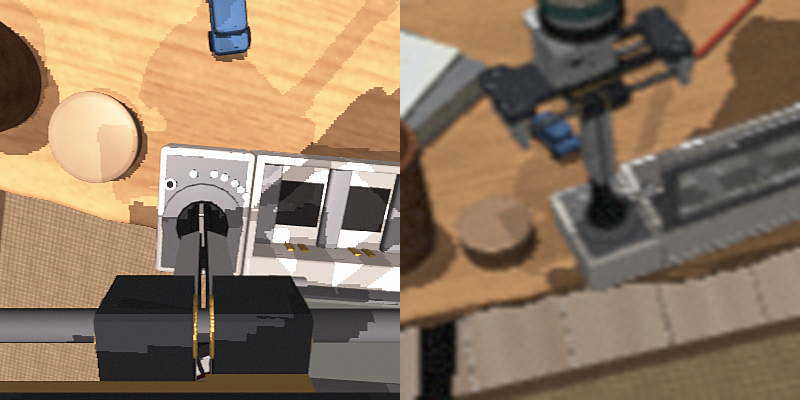

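```bash
python3 - <<'E'
from h import *
a=cv2.imread('pics/c5.png'); A=cv2.resize(a[140:290,150:260],(400,546),interpolation=cv2.INTER_CUBIC)
c2,i2=shot('scene')
B=cv2.resize(i2[190:255,215:263],(400,546),interpolation=cv2.INTER_CUBIC)
cv2.imwrite('pics/c6.png',np.hstack([A,B]))
for z in(40,63,84):print(z,(w2px(c2,(472,-308,z))-[215,190])*8.35+[400,0])
E
```

```text
40 [609.67561253 341.05072481]
63 [605.12338834 304.48948042]
84 [600.89766767 270.5505531 ]
```

View pics/c6.png

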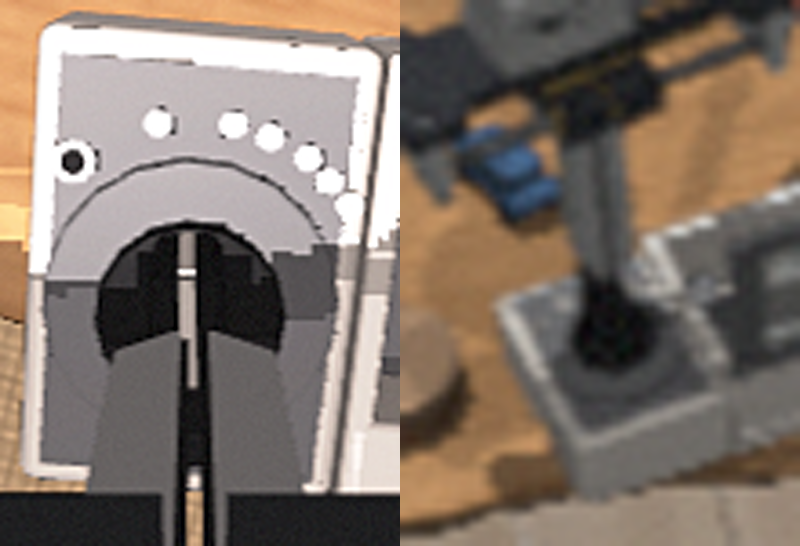

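jog_arm --travel '[[0,0,-0.001],[0,0,-0.002],[0,0,-0.002]]' --angular '[[0,0,0],[0,0,0],[0,0,0]]' --fingers '[0,0,0]'

```text
clock: 4.25
tcp_pos: [471.8, -307.9, 59.9]
tcp_rot: [0.046, -3.141, -0.001]
contact_force: [-0.7, 0.0, 0.4]
width: 0.001
grip_force: 0.0
```

jog_arm --travel '[[0,0,-0.002],[0,0,-0.004],[0,0,-0.004]]' --angular '[[0,0,0],[0,0,0],[0,0,0]]' --fingers '[0,0,0]'

```text
clock: 4.55
tcp_pos: [471.8, -307.7, 55.8]
tcp_rot: [0.046, -3.141, -0.001]
contact_force: [0.6, -0.1, -0.1]
width: 0.006
grip_force: 0.0
```

jog_arm --travel '[[0,0,-0.002],[0,0,-0.004],[0,0,-0.004]]' --angular '[[0,0,0],[0,0,0],[0,0,0]]' --fingers '[0,0,0]'

```text
clock: 4.85
tcp_pos: [472.1, -308.1, 52.9]
tcp_rot: [-0.046, 3.141, -0.001]
contact_force: [-0.8, 0.7, 5.4]
width: 0.008
grip_force: 2.4
```

```bash
python3 - <<'E'
from h import *
for i in range(2):
    c,im=shot('wrist','w7');s=telemetry.observe();print(s['tcp_pos'],s['contact_force'],s['moment'],s['width'])
c2,i2=shot('scene','s7')
A=cv2.resize(im[100:260,240:410],(425,400),interpolation=cv2.INTER_CUBIC)
B=cv2.resize(i2[185:255,205:270],(372,400),interpolation=cv2.INTER_CUBIC)
cv2.imwrite('pics/c7.png',np.hstack([A,B]))
E
```

```text
[ 472.16814763 -308.12507721   52.94245308] [0.34084538 0.48938617 4.58432666] [ 0.17053244  0.17982003 -0.00366747] 0.005875323142621073
[ 472.17887333 -308.12445847   52.94332489] [-0.89335756 -0.03822129  4.74115642] [ 0.16583829  0.19896449 -0.01811831] 0.0015819309590175078
```

View pics/c7.png

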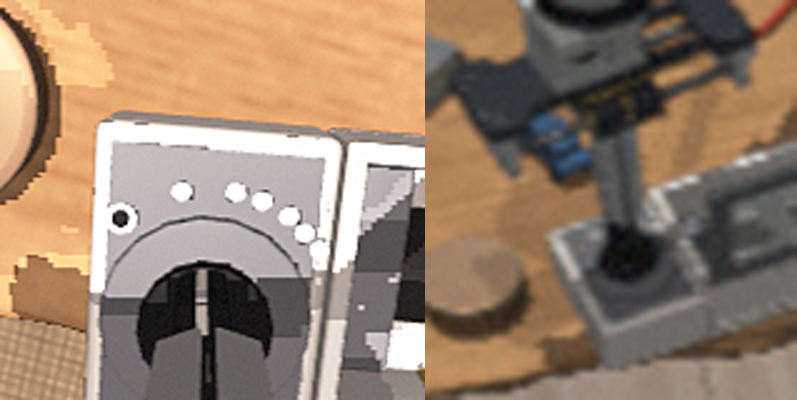

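jog_arm --travel '[[0,0,0.004],[0,0,0.004],[0,0,0.004],[0,0,-0.005],[0,0,-0.008]]' --angular '[[0,0,0],[0,0,0],[0,0,0],[0,0,0],[0,0,0]]' --fingers '[40,40,40,40,40]'

```text
clock: 5.5
tcp_pos: [471.3, -307.4, 42.9]
tcp_rot: [0.046, -3.14, -0.002]
contact_force: [-1.4, 0.2, 0.1]
width: 0.381
grip_force: 0.0
```

jog_arm --travel '[[0,0,-0.005],[0,0,-0.01],[0,0,-0.014],[0,0,-0.014]]' --angular '[[0,0,0],[0,0,0],[0,0,0],[0,0,0]]' --fingers '[40,40,40,40]'

```text
clock: 5.9
tcp_pos: [471.6, -307.6, 29.4]
tcp_rot: [0.046, -3.14, -0.002]
contact_force: [0.0, 0.1, 0.0]
width: 0.402
grip_force: 0.0
```

jog_arm --travel '[[0,0,0],[0,0,0],[0,0,0],[0,0,0],[0,0,0]]' --angular '[[0,0,0],[0,0,0],[0,0,0],[0,0,0],[0,0,0]]' --fingers '[0,0,0,0,0]'

```text
clock: 6.4
tcp_pos: [472.2, -309.3, 30.5]
tcp_rot: [-0.046, 3.141, -0.003]
contact_force: [-0.2, -3.5, -0.1]
width: 0.147
grip_force: 29.8
```

The tips sit about 30 mm above the reported TCP, which both the contact and this grip confirm. The wrist would hit its range turning this way, so I'll re-grip with a half turn.

jog_arm --travel '[[0,0,0],[0,0,0],[0,0,0.02],[0,0,0.05],[0,0,0.06]]' --angular '[[0,0,0],[0,0,0],[0,0,0],[0,0,0],[0,0,-0.1]]' --fingers '[40,40,40,40,40]'

```text
clock: 6.9
tcp_pos: [473.4, -308.2, 92.7]
tcp_rot: [0.115, 3.136, -0.002]
contact_force: [0.7, -0.1, 0.5]
width: 0.397
grip_force: 0.0
```

jog_arm --travel '[[0,0,0],[0,0,0],[0,0,0],[0,0,0],[0,0,0]]' --angular '[[0,0,-0.149],[0,0,-0.298],[0,0,-0.447],[0,0,-0.596],[0,0,-0.745]]' --fingers '[40,40,40,40,40]'

```text
clock: 7.4
tcp_pos: [471.9, -307.0, 90.1]
tcp_rot: [-1.255, -2.879, -0.002]
contact_force: [0.3, 0.8, -0.4]
width: 0.398
grip_force: 0.0
```

jog_arm --travel '[[0,0,0],[0,0,0],[0,0,0],[0,0,0],[0,0,0]]' --angular '[[0,0,-0.149],[0,0,-0.298],[0,0,-0.447],[0,0,-0.596],[0,0,-0.745]]' --fingers '[40,40,40,40,40]'

```text
clock: 7.9
tcp_pos: [471.9, -307.0, 90.1]
tcp_rot: [-2.216, -2.225, -0.002]
contact_force: [0.2, 0.2, 0.0]
width: 0.401
grip_force: 0.0
```

jog_arm --travel '[[0,0,0],[0,0,0],[0,0,0],[0,0,0],[0,0,0]]' --angular '[[0,0,-0.149],[0,0,-0.298],[0,0,-0.447],[0,0,-0.596],[0,0,-0.745]]' --fingers '[40,40,40,40,40]'

```text
clock: 8.4
tcp_pos: [471.9, -307.0, 90.0]
tcp_rot: [-2.874, -1.265, -0.001]
contact_force: [-0.5, -0.1, 0.5]
width: 0.399
grip_force: 0.0
```

jog_arm --travel '[[0,0,0],[0,0,0],[0,0,0],[0,0,0],[0,0,0]]' --angular '[[0,0,-0.149],[0,0,-0.298],[0,0,-0.447],[0,0,-0.596],[0,0,-0.745]]' --fingers '[40,40,40,40,40]'

```text
clock: 8.9
tcp_pos: [471.9, -307.0, 90.1]
tcp_rot: [-3.137, -0.133, 0.0]
contact_force: [0.0, 0.7, 0.3]
width: 0.399
grip_force: 0.0
```

```bash
python3 - <<'E'
from h import *
s=telemetry.observe();print(s['tcp_pos'],s['tcp_rot'],s['qpos'],s['clock']);print(R.from_rotvec(s['tcp_rot']).as_matrix().round(3))
E
```

```text
[ 471.94095312 -306.99464868   90.06358338] [-3.13732465e+00 -1.32814339e-01  1.65236892e-04] [-7.01060127e-01  3.18118551e-01  1.66256331e+00  1.09214662e-03
  1.16197522e+00  7.84684773e-01] 8.9
[[ 0.996  0.085 -0.   ]
 [ 0.085 -0.996  0.001]
 [-0.    -0.001 -1.   ]]
```

jog_arm --travel '[[0,0,-0.03],[0,0,-0.05],[0,0,-0.06],[0,0,-0.06],[0,0,-0.06]]' --angular '[[0,0,0.06],[0,0,0.06],[0,0,0.06],[0,0,0.06],[0,0,0.06]]' --fingers '[40,40,40,40,0]'

```text
clock: 9.4
tcp_pos: [472.5, -308.1, 30.7]
tcp_rot: [3.132, 0.237, 0.001]
contact_force: [0.0, -0.3, 0.2]
width: 0.352
grip_force: 0.0
```

jog_arm --travel '[[0,0,0],[0,0,0],[0,0,0],[0,0,0],[0,0,0]]' --angular '[[0,0,0],[0,0,0],[0,0,0],[0,0,0],[0,0,0.1]]' --fingers '[0,0,0,0,0]'

```text
clock: 9.9
tcp_pos: [473.4, -309.7, 31.3]
tcp_rot: [3.113, 0.396, 0.004]
contact_force: [1.2, -3.0, 2.2]
width: 0.147
grip_force: 29.9
```

jog_arm --travel '[[0,0,0],[0,0,0],[0,0,0],[0,0,0],[0,0,0]]' --angular '[[0,0,0.12],[0,0,0.24],[0,0,0.36],[0,0,0.46],[0,0,0.46]]' --fingers '[0,0,0,0,0]'

```text
clock: 10.4
tcp_pos: [473.8, -310.6, 31.3]
tcp_rot: [2.939, 1.093, 0.003]
contact_force: [2.9, -4.6, 0.8]
width: 0.147
grip_force: 29.9
```

```bash
python3 - <<'E'
from h import *
s=telemetry.observe();print(s['tcp_pos'],s['tcp_rot'],s['moment'],s['clock']);print(R.from_rotvec(s['tcp_rot']).as_matrix().round(3)[0],s['width'],s['qpos'][5],s['contact_force'])
E
```

```text
[ 473.84104877 -310.55494826   31.25226213] [2.93932485 1.09263406 0.00311022] [-0.85086649 -0.09932153 -0.14121039] 10.4
[0.757 0.653 0.004] 0.14678481550565833 0.15751635514799922 [ 2.93544891 -4.60051268  0.75193867]
```

jog_arm --travel '[[0.001,-0.001,0],[0.001,-0.001,0],[0.001,-0.001,0],[0.001,-0.001,0],[0.001,-0.001,0]]' --angular '[[0,0,0.05],[0,0,0.05],[0,0,0.05],[0,0,0.05],[0,0,0.0]]' --fingers '[0,0,0,0,0]'

```text
clock: 10.9
tcp_pos: [473.8, -310.5, 31.2]
tcp_rot: [2.943, 1.089, 0.001]
contact_force: [0.0, -3.0, 5.9]
width: 0.148
grip_force: 29.9
```

jog_arm --travel '[[0,0,0],[0,0,0],[0,0,0.02],[0,0,0.05],[0,0,0.1]]' --angular '[[0,0,0],[0,0,0],[0,0,0],[0,0,0],[0,0,0]]' --fingers '[30,30,30,30,30]'

```text
clock: 11.4
tcp_pos: [470.1, -305.7, 127.4]
tcp_rot: [-2.935, -1.091, 0.007]
contact_force: [1.0, -0.3, 0.1]
width: 0.301
grip_force: 0.0
```

jog_arm --travel '[[0,0.01,0.04],[0,0.03,0.08],[0,0.05,0.1],[0,0.05,0.1],[0,0.05,0.1]]' --angular '[[0,0,0.149],[0,0,0.298],[0,0,0.447],[0,0,0.596],[0,0,0.745]]' --fingers '[30,30,30,30,30]'

```text
clock: 11.9
tcp_pos: [472.6, -257.1, 230.5]
tcp_rot: [-2.336, -2.099, -0.001]
contact_force: [0.1, -0.2, 0.0]
width: 0.304
grip_force: 0.0
```

```bash
python3 - <<'E'
from h import *
s=telemetry.observe();print(s['tcp_pos'],s['qpos'],R.from_rotvec(s['tcp_rot']).as_matrix()[:,1])
c,im=shot('wrist','w8');print({k:np.array(v).tolist() for k,v in c.items()})
p=w2px(c,(474,-310,84));print(p)
E
```

```text
[ 472.59427891 -257.12018949  230.48397916] [-6.28386998e-01  1.93470096e-01  1.47852510e+00  9.67455222e-04
  1.47066386e+00 -5.21980664e-01] [ 9.94333789e-01 -1.06302016e-01 -4.44526039e-04]
{'fov_y': 65.55316537853801, 'cx': 323.02639538483476, 'cy': 203.59165472732113, 'position': [481.3285692348816, -184.04281856755406, 440.2018105938397], 'rotation': [2.8816884937793965, -0.15399429574090906, -0.01941780126236606]}
[328.00370775 229.73508048]
```

View pics/w8.png

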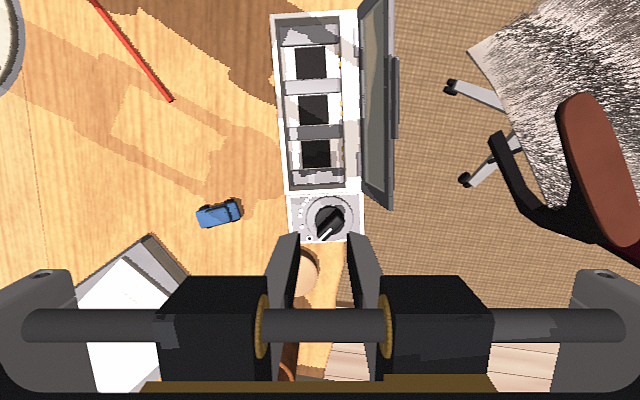

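The pointer now aims at the ring mark (308,238), so the dial is off. Next I'll go to look over the tray and block.

jog_arm --travel '[[-0.01,0.045,0.02],[-0.02,0.09,0.04],[-0.03,0.135,0.06],[-0.04,0.18,0.08],[-0.045,0.225,0.09]]' --angular '[[0,0,0],[0,0,0],[0,0,0],[0,0,0],[0,0,0]]' --fingers '[50,50,50,50,50]'

```text
clock: 12.45
tcp_pos: [426.7, -32.0, 321.0]
tcp_rot: [-2.348, -2.086, -0.001]
contact_force: [1.8, 0.1, -1.0]
width: 0.502
grip_force: 0.0
```

jog_arm --travel '[[-0.005,0.04,0],[-0.007,0.08,0],[-0.007,0.11,0],[-0.007,0.11,0],[-0.007,0.11,0]]' --angular '[[0,0,0.1],[0,0,0.1],[0,0,0.1],[0,0,0.1],[0,0,0.1]]' --fingers '[50,50,50,50,50]'

```text
clock: 12.95
tcp_pos: [420.2, 76.3, 319.4]
tcp_rot: [-2.236, -2.205, 0.003]
contact_force: [0.6, -0.3, -0.2]
width: 0.502
grip_force: 0.0
```

```bash
python3 - <<'E'
from h import *
import json
s=telemetry.observe();print(s['tcp_pos'],R.from_rotvec(s['tcp_rot']).as_matrix()[:,1],s['qpos'])
c,im=shot('wrist','w9');json.dump({k:np.array(v).tolist() for k,v in c.items()},open('w9.json','w'));print(c)
for P in[(485,168,61),(322,240,10),(329,297,29),(326,146,16),(490,40,20)]:print(w2px(c,P).round())
# dark plates in w8
a=cv2.imread('pics/w8.png'); g=a.max(2)
m=(g[0:200,270:350]<60).astype(np.uint8)
n,l,st,ce=cv2.connectedComponentsWithStats(m)
c8={"fov_y":65.55316537853801,"cx":323.02639538483476,"cy":203.59165472732113,"position":[481.3285692348816,-184.04281856755406,440.2018105938397],"rotation":[2.8816884937793965,-0.15399429574090906,-0.01941780126236606]}
for i in range(1,n):
    if st[i,4]>200: print(st[i],ce[i]+[270,0],px2w(c8,*(ce[i]+[270,0]),10)[:2])
a=cv2.imread('pics/w1.png');g=a.max(2); m=(g[120:220,290:460]<60).astype(np.uint8)
c1=dict(fov_y=65.55316537853801,cx=323.02639538483476,cy=203.59165472732113,position=[396.44342363,-217.6929778,442.60998001],rotation=[2.32068083,1.78636224,0.23064901])
n,l,st,ce=cv2.connectedComponentsWithStats(m)
for i in range(1,n):
    if st[i,4]>200: print('w1',st[i],ce[i]+[290,120],px2w(c1,*(ce[i]+[290,120]),10)[:2])
E
```

```text
[420.15541792  76.32629644 319.42432095] [ 0.99989686 -0.01418616 -0.00224036] [ 1.69326739e-02 -3.66787275e-03  1.49183315e+00 -4.72868429e-04
  1.65568348e+00  3.10791747e-02]
{'fov_y': 65.55316537853801, 'cx': 323.02639538483476, 'cy': 203.59165472732113, 'position': array([422.49074205, 150.2339832 , 529.01440227]), 'rotation': array([ 2.88353525, -0.02047131, -0.0049616 ])}
[367. 108.]
[258.  62.]
[257.  17.]
[263. 125.]
[365. 189.]
[ 25  46  31  34 261] [311.2605364   60.38314176] [ 474.65002532 -106.41816876]
[ 28  95  30  30 397] [310.86901763 113.44080605] [ 466.57364812 -171.04078125]
[ 31 140  30  29 753] [315.54050465 153.49667995] [ 466.80135194 -224.22864937]
w1 [109  20  29  33 214] [414.25700935 157.87383178] [ 475.4505414  -107.95239395]
w1 [ 67  29  30  32 560] [371.43928571 164.48571429] [ 469.22558196 -167.32724359]
```

```bash
python3 - <<'E'
from h import *
a=cv2.imread('pics/w9.png')
A=cv2.resize(a[0:195,195:435],(738,600),interpolation=cv2.INTER_CUBIC)
cv2.imwrite('pics/c9.png',A)
E
```

```text
(no output)
```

View pics/c9.png

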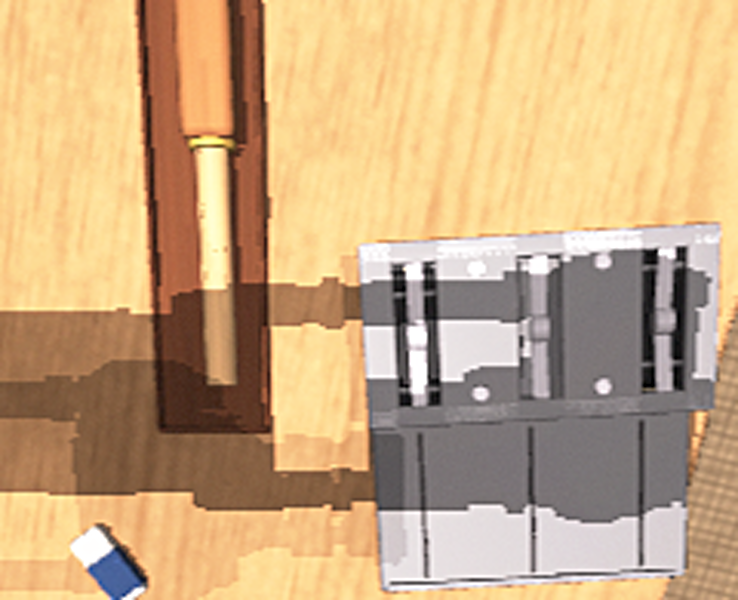

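```bash
python3 - <<'E'
from h import *
import json
c=json.load(open('w9.json'))
o=lambda x,y:(195+x/3.075,y/3.075)
m=[(-83.5,42,61),(83.5,42,61),(83.5,-42,61),(-83.5,-42,61),(-83.5,-127,24),(83.5,-127,24)]
p,e=fit(c,m,[o(359,243),o(720,224),o(713,408),o(370,428),o(385,588),o(687,575)],[485,168,.03])
print('block',p,e.round(1).tolist())
W=lambda x,y,z:px2w(c,*o(x,y),z)[:2].round(1)
print('tray corners',W(160,433,10),W(272,433,10),'edges',W(137,0,10),W(266,0,10))
print('rod tip',W(220,385,16),'dowel start',W(213,148,16),'handle end',W(182,135,29),W(237,135,29),'handle edges far',W(178,0,29),W(231,0,29), 'dowel top',W(220,385,24),W(213,148,24))
# slot darkness
a=cv2.imread('pics/w9.png').max(2)
for x0 in(418,540,665):
    u0=195+x0/3.075;v0=325/3.075
    print(a[int(v0)-12:int(v0)+12,int(u0)-8:int(u0)+9].mean(0).round().tolist())
E
```

```text
block [4.90847064e+02 1.69417810e+02 3.72816277e-02] [[-0.6, 0.2], [0.9, -0.2], [1.1, 1.2], [-0.7, 0.7], [-2.0, -0.6], [0.6, -1.4]]
tray corners [296.5 121.6] [356.3 120.7] edges [301.2 325.3] [363.  324.4]
rod tip [331.1 146. ] dowel start [334.6 258.8] handle end [322.4 261.9] [348.6 261.5] handle edges far [324.5 318.6] [349.  318.3] dowel top [332.6 146.1] [335.9 257.1]
[170.0, 114.0, 46.0, 64.0, 51.0, 126.0, 207.0, 210.0, 213.0, 219.0, 198.0, 125.0, 57.0, 63.0, 51.0, 115.0, 183.0]
[179.0, 144.0, 106.0, 158.0, 170.0, 154.0, 159.0, 178.0, 176.0, 182.0, 162.0, 107.0, 87.0, 93.0, 83.0, 82.0, 113.0]
[104.0, 39.0, 29.0, 28.0, 53.0, 141.0, 183.0, 178.0, 182.0, 170.0, 119.0, 51.0, 22.0, 24.0, 51.0, 102.0, 125.0]
```

Packs sit in the left and right sleeves (sleeve0 and sleeve2), and the middle one is empty. Next I'll grip the rod handle at about (336,296).

jog_arm --travel '[[-0.016,0.044,-0.01],[-0.032,0.088,-0.02],[-0.048,0.132,-0.035],[-0.064,0.176,-0.05],[-0.085,0.22,-0.06]]' --angular '[[0,0,-0.016],[0,0,-0.016],[0,0,-0.016],[0,0,-0.016],[0,0,-0.016]]' --fingers '[50,50,50,50,50]'

```text
clock: 13.5
tcp_pos: [335.9, 296.0, 258.9]
tcp_rot: [2.26, 2.182, -0.002]
contact_force: [1.8, 0.0, 0.1]
width: 0.5
grip_force: 0.0
```

jog_arm --travel '[[0,0,-0.048],[0,0,-0.096],[0,0,-0.144],[0,0,-0.19],[0,0,-0.21]]' --angular '[[0,0,0],[0,0,0],[0,0,0],[0,0,0],[0,0,0]]' --fingers '[50,50,50,50,50]'

```text
clock: 14.0
tcp_pos: [333.6, 292.7, 46.2]
tcp_rot: [-2.258, -2.183, 0.012]
contact_force: [0.2, -0.2, -0.5]
width: 0.498
grip_force: 0.0
```

```bash
python3 - <<'E'
from h import *
s=telemetry.observe();print(s['tcp_pos'],R.from_rotvec(s['tcp_rot']).as_matrix()[:,1])
c,im=shot('wrist','w10')
# handle (orange) & dowel segmentation
print(c['position'],w2px(c,(336,296,29)),w2px(c,(332,146,16)))
hsv=cv2.cvtColor(im,cv2.COLOR_BGR2HSV)
p=w2px(c,(336,296,29)).astype(int)
for dv in(-30,0,30):
    v=min(max(p[1]+dv,0),399); print(v,[tuple(hsv[v,u]) for u in range(p[0]-60,p[0]+61,8)])
E
```

```text
[333.60197977 292.73898591  46.23090862] [ 0.99940867 -0.03379395 -0.00634721]
[338.30077529 367.48261294 255.49033118] [324.87783632 217.12142559] [325.82291185 366.97667945]
187 [(np.uint8(13), np.uint8(132), np.uint8(129)), (np.uint8(13), np.uint8(128), np.uint8(133)), (np.uint8(8), np.uint8(153), np.uint8(60)), (np.uint8(8), np.uint8(159), np.uint8(69)), (np.uint8(9), np.uint8(157), np.uint8(73)), (np.uint8(9), np.uint8(151), np.uint8(81)), (np.uint8(11), np.uint8(153), np.uint8(123)), (np.uint8(10), np.uint8(150), np.uint8(126)), (np.uint8(12), np.uint8(153), np.uint8(128)), (np.uint8(11), np.uint8(150), np.uint8(104)), (np.uint8(6), np.uint8(137), np.uint8(67)), (np.uint8(13), np.uint8(133), np.uint8(111)), (np.uint8(13), np.uint8(129), np.uint8(138)), (np.uint8(13), np.uint8(134), np.uint8(131)), (np.uint8(14), np.uint8(131), np.uint8(138)), (np.uint8(12), np.uint8(128), np.uint8(131))]
217 [(np.uint8(13), np.uint8(131), np.uint8(138)), (np.uint8(12), np.uint8(122), np.uint8(134)), (np.uint8(11), np.uint8(134), np.uint8(76)), (np.uint8(10), np.uint8(154), np.uint8(71)), (np.ui
[... 565 characters left out ...]
t8(12), np.uint8(110)), (np.uint8(6), np.uint8(12), np.uint8(107)), (np.uint8(0), np.uint8(23), np.uint8(22)), (np.uint8(10), np.uint8(139), np.uint8(75)), (np.uint8(10), np.uint8(157), np.uint8(101)), (np.uint8(8), np.uint8(154), np.uint8(101)), (np.uint8(13), np.uint8(147), np.uint8(243)), (np.uint8(13), np.uint8(148), np.uint8(238)), (np.uint8(13), np.uint8(145), np.uint8(242)), (np.uint8(12), np.uint8(153), np.uint8(200)), (np.uint8(9), np.uint8(157), np.uint8(167)), (np.uint8(12), np.uint8(133), np.uint8(186)), (np.uint8(13), np.uint8(130), np.uint8(180)), (np.uint8(120), np.uint8(15), np.uint8(17)), (np.uint8(6), np.uint8(12), np.uint8(110)), (np.uint8(5), np.uint8(14), np.uint8(109))]
```

jog_arm --travel '[[0,0,-0.03],[0,0,-0.05],[0,0,-0.06],[0,0,-0.064],[0,0,-0.064]]' --angular '[[0,0,0],[0,0,0],[0,0,0],[0,0,0],[0,0,0]]' --fingers '[50,50,50,50,50]'

```text
clock: 14.55
tcp_pos: [336.7, 295.9, -13.5]
tcp_rot: [2.257, 2.185, 0.001]
contact_force: [-0.8, -0.1, -0.7]
width: 0.499
grip_force: 0.0
```

jog_arm --travel '[[0,0,-0.002],[0,0,-0.002],[0,0,-0.002],[0,0,-0.002],[0,0,-0.002]]' --angular '[[0,0,0],[0,0,0],[0,0,0],[0,0,0],[0,0,0]]' --fingers '[0,0,0,0,0]'

```text
clock: 15.05
tcp_pos: [336.3, 296.3, -15.2]
tcp_rot: [2.255, 2.187, 0.002]
contact_force: [-1.8, -0.6, 4.8]
width: 0.273
grip_force: 29.6
```

jog_arm --travel '[[0,0,0.02],[0,0,0.06],[0.02,0.02,0.08],[0.05,0.045,0.08],[0.089,0.078,0.08]]' --angular '[[0,0,0],[0,0,0],[0,0,0.03],[0,0,0.07],[0,0,0.07]]' --fingers '[0,0,0,0,0]'

```text
clock: 15.55
tcp_pos: [424.2, 373.6, 65.3]
tcp_rot: [2.176, 2.265, 0.001]
contact_force: [0.9, 0.9, -1.3]
width: 0.272
grip_force: 29.6
```

jog_arm --travel '[[0,0,-0.02],[0,0,-0.045],[0,0,-0.06],[0,0,-0.06],[0,0,-0.06]]' --angular '[[0,0,0],[0,0,0],[0,0,0],[0,0,0],[0,0,0]]' --fingers '[0,0,0,0,0]'

```text
clock: 16.05
tcp_pos: [424.1, 373.3, 4.1]
tcp_rot: [2.178, 2.264, -0.001]
contact_force: [-0.1, 0.4, -0.6]
width: 0.274
grip_force: 29.6
```

```bash
python3 - <<'E'
from h import *
import json
s=telemetry.observe();print(s['tcp_pos'],R.from_rotvec(s['tcp_rot']).as_matrix()[:,1],s['width'])
c,im=shot('wrist','w11');json.dump({k:np.array(v).tolist() for k,v in c.items()},open('w11.json','w'))
T=s['tcp_pos'];
print('handle ctr',w2px(c,(T[0],T[1],36)),'tip pred',w2px(c,(T[0]+5.5,T[1]-150,36)),'sleeve in',w2px(c,(431.2,209.3,61)))
t,i=shot('top','t11');print(w2px(t,(T[0],T[1],36)))
E
```

```text
[424.11251026 373.27446784   4.06084364] [ 9.99236526e-01  3.90671094e-02 -3.55085793e-04] 0.27396690305454957
handle ctr [321.51333533 246.11532823] tip pred [321.31561074 435.96471015] sleeve in [322.71296149 488.67377939]
[212.32259652 205.746798  ]
```

jog_arm --travel '[[0.0002,-0.006,0],[0.0004,-0.012,0],[0.0006,-0.016,0],[0.0007,-0.019,0],[0.0007,-0.019,0]]' --angular '[[0,0,0],[0,0,0],[0,0,0],[0,0,0],[0,0,0]]' --fingers '[0,0,0,0,0]'

```text
clock: 16.65
tcp_pos: [424.9, 353.8, 4.4]
tcp_rot: [2.178, 2.263, 0.0]
contact_force: [-0.5, 0.0, -0.9]
width: 0.275
grip_force: 29.6
```

jog_arm --travel '[[0.0001,-0.003,0],[0.0002,-0.006,0],[0.0003,-0.009,0],[0.0004,-0.012,0],[0.0005,-0.014,0]]' --angular '[[0,0,0],[0,0,0],[0,0,0],[0,0,0],[0,0,0]]' --fingers '[0,0,0,0,0]'

```text
clock: 17.15
tcp_pos: [426.7, 343.3, 4.9]
tcp_rot: [-2.178, -2.261, -0.01]
contact_force: [-0.5, 6.8, -0.8]
width: 0.272
grip_force: 29.6
```

jog_arm --travel '[[0.0002,-0.006,0],[0.0004,-0.012,0],[0.0007,-0.018,0],[0.0009,-0.024,0],[0.0011,-0.03,0]]' --angular '[[0,0,0],[0,0,0],[0,0,0],[0,0,0],[0,0,0]]' --fingers '[0,0,0,0,0]'

```text
clock: 17.65
tcp_pos: [426.9, 310.7, 4.4]
tcp_rot: [2.177, 2.265, 0.002]
contact_force: [-0.0, 1.1, -2.0]
width: 0.278
grip_force: 29.6
```

jog_arm --travel '[[0.0002,-0.006,0],[0.0004,-0.012,0],[0.0006,-0.016,0],[0.0007,-0.02,0],[0.0009,-0.024,0]]' --angular '[[0,0,0],[0,0,0],[0,0,0],[0,0,0],[0,0,0]]' --fingers '[0,0,0,0,0]'

```text
clock: 18.15
tcp_pos: [427.4, 286.0, 4.2]
tcp_rot: [2.178, 2.264, -0.0]
contact_force: [-0.4, 1.1, -0.1]
width: 0.278
grip_force: 29.6
```

jog_arm --travel '[[0.0001,-0.004,0],[0.0003,-0.008,0],[0.0005,-0.012,0],[0.0006,-0.016,0],[0.0006,-0.016,0]]' --angular '[[0,0,0],[0,0,0],[0,0,0],[0,0,0],[0,0,0]]' --fingers '[0,0,0,0,0]'

```text
clock: 18.65
tcp_pos: [427.8, 269.6, 4.1]
tcp_rot: [2.178, 2.264, -0.001]
contact_force: [0.0, -0.8, -0.5]
width: 0.28
grip_force: 29.6
```

```bash
python3 - <<'E'
from h import *
s=telemetry.observe();print(s['tcp_pos'],R.from_rotvec(s['tcp_rot']).as_matrix()[:,1],s['width'],s['contact_force'])
c,i=shot('top','t12');a=cv2.imread('pics/t11.png')
d=cv2.absdiff(i,a).max(2)
p=w2px(c,(436,90,52));print(p)
g=i.max(2)
for v in range(int(p[1])-8,int(p[1])+9,2):print(v,g[v,int(p[0])-22:int(p[0])+22:2].tolist())
E
```

```text
[427.80183233 269.61416032   4.14088166] [ 9.99248264e-01  3.87663302e-02 -2.80055563e-04] 0.27958050878854374 [ 0.01086485 -0.79466014 -0.50698625]
[296.20071158 199.49696225]
191 [116, 117, 120, 131, 122, 104, 113, 118, 117, 118, 118, 119, 119, 119, 120, 119, 119, 118, 113, 150, 162, 164]
193 [117, 118, 123, 146, 129, 103, 112, 118, 119, 118, 119, 118, 119, 120, 119, 120, 121, 117, 116, 143, 160, 159]
195 [119, 119, 119, 119, 127, 104, 113, 116, 117, 116, 115, 115, 115, 115, 115, 118, 116, 120, 124, 136, 159, 159]
197 [116, 115, 118, 119, 124, 101, 109, 88, 87, 70, 64, 62, 58, 57, 62, 77, 72, 116, 122, 132, 156, 155]
199 [98, 93, 96, 98, 108, 111, 110, 50, 65, 44, 35, 33, 33, 36, 43, 58, 60, 114, 108, 124, 154, 156]
201 [136, 142, 144, 144, 125, 116, 125, 57, 64, 45, 35, 37, 36, 36, 45, 64, 56, 100, 98, 128, 159, 157]
203 [133, 152, 157, 154, 131, 131, 163, 74, 67, 45, 37, 38, 37, 38, 48, 66, 51, 107, 99, 133, 165, 165]
205 [117, 131, 122, 128, 126, 131, 135, 58, 70, 45, 32, 32, 33, 32, 41, 59, 51, 115, 99, 137, 166, 167]
207 [119, 119, 120, 120, 118, 116, 95, 79, 65, 68, 73, 73, 73, 72, 76, 78, 83, 116, 108, 128, 159, 165]
```

jog_arm --travel '[[-0.001,0.025,0],[-0.0025,0.07,0],[-0.004,0.112,0],[0.04,0.114,0],[0.08,0.115,0]]' --angular '[[0,0,0],[0,0,0],[0,0,0],[0,0,0],[0,0,0]]' --fingers '[0,0,0,0,0]'

```text
clock: 19.2
tcp_pos: [508.3, 387.1, 4.3]
tcp_rot: [2.173, 2.268, 0.0]
contact_force: [-0.2, 0.5, -0.8]
width: 0.273
grip_force: 29.9
```

jog_arm --travel '[[0.032,-0.004,0],[0.032,-0.007,0],[0.032,-0.007,0]]' --angular '[[0,0,0],[0,0,0],[0,0,0]]' --fingers '[0,0,0]'

```text
clock: 19.5
tcp_pos: [539.7, 377.4, 3.4]
tcp_rot: [-2.179, -2.263, 0.003]
contact_force: [-0.6, 0.5, -0.5]
width: 0.271
grip_force: 29.9
```

jog_arm --travel '[[0.0002,-0.006,0],[0.0004,-0.012,0],[0.0006,-0.016,0],[0.0007,-0.019,0],[0.0007,-0.019,0]]' --angular '[[0,0,0],[0,0,0],[0,0,0],[0,0,0],[0,0,0]]' --fingers '[0,0,0,0,0]'

```text
clock: 20.0
tcp_pos: [540.3, 361.1, 5.0]
tcp_rot: [-2.177, -2.262, -0.006]
contact_force: [-0.6, 5.5, -1.0]
width: 0.271
grip_force: 29.9
```

jog_arm --travel '[[0.0001,-0.003,0],[0.0002,-0.006,0],[0.0003,-0.009,0],[0.0004,-0.012,0],[0.0005,-0.014,0]]' --angular '[[0,0,0],[0,0,0],[0,0,0],[0,0,0],[0,0,0]]' --fingers '[0,0,0,0,0]'

```text
clock: 20.5
tcp_pos: [541.1, 347.6, 5.0]
tcp_rot: [-2.177, -2.262, -0.007]
contact_force: [-0.6, 6.1, -0.8]
width: 0.272
grip_force: 29.9
```

jog_arm --travel '[[0.0002,-0.006,0],[0.0004,-0.012,0],[0.0007,-0.018,0],[0.0009,-0.024,0],[0.0011,-0.03,0]]' --angular '[[0,0,0],[0,0,0],[0,0,0],[0,0,0],[0,0,0]]' --fingers '[0,0,0,0,0]'

```text
clock: 21.0
tcp_pos: [541.5, 314.3, 4.1]
tcp_rot: [2.177, 2.265, -0.002]
contact_force: [0.1, 1.2, -2.2]
width: 0.278
grip_force: 30.0
```

jog_arm --travel '[[0.0002,-0.006,0],[0.0004,-0.012,0],[0.0006,-0.016,0],[0.0007,-0.02,0],[0.0009,-0.024,0]]' --angular '[[0,0,0],[0,0,0],[0,0,0],[0,0,0],[0,0,0]]' --fingers '[0,0,0,0,0]'

```text
clock: 21.5
tcp_pos: [543.2, 291.0, 4.2]
tcp_rot: [2.178, 2.264, 0.0]
contact_force: [-0.1, -0.1, -1.5]
width: 0.272
grip_force: 30.0
```

jog_arm --travel '[[0.0001,-0.004,0],[0.0003,-0.008,0],[0.0005,-0.012,0],[0.0006,-0.016,0],[0.0006,-0.017,0]]' --angular '[[0,0,0],[0,0,0],[0,0,0],[0,0,0],[0,0,0]]' --fingers '[0,0,0,0,0]'

```text
clock: 22.0
tcp_pos: [543.8, 273.8, 4.2]
tcp_rot: [2.178, 2.264, -0.0]
contact_force: [0.7, 1.3, -1.2]
width: 0.274
grip_force: 30.0
```

```bash
python3 - <<'E'
from h import *
s=telemetry.observe();print(s['tcp_pos'],R.from_rotvec(s['tcp_rot']).as_matrix()[:,1],s['width'],s['contact_force'])
c,i=shot('top','t13')
g=i.max(2)
for P in((436,90,52),(552,90,52)):
  p=w2px(c,P).astype(int);x,y=p-[20,14]
  m=(g[y:y+28,x:x+40]<90).astype(np.uint8);m=cv2.morphologyEx(m,cv2.MORPH_CLOSE,np.ones((3,3)))
  n,l,st,ce=cv2.connectedComponentsWithStats(m)
  for k in range(1,n):
    if st[k,4]>40:
      r=cv2.minAreaRect(np.argwhere(l==k)[:,::-1].astype(np.float32));print(st[k],(ce[k]+[x,y]).round(1),px2w(c,*(ce[k]+[x,y]),50)[:2].round(1),r)
E
```

```text
[543.75779766 273.84330173   4.18209509] [ 9.99251431e-01  3.86856204e-02 -2.41636026e-05] 0.2744075919014473 [ 0.69609003  1.30741783 -1.1875581 ]
[  0  12  32  16 262] [295.4 203.1] [424.1  93.1] ((15.14274787902832, 18.522872924804688), (13.701699256896973, 32.089778900146484), 83.1572265625)
[ 10  10  25  14 267] [297.8 167.6] [546.   82.6] ((22.0, 16.5), (13.0, 24.0), 90.0)
```

jog_arm --travel '[[-0.001,0.04,0],[-0.0025,0.085,0],[-0.004,0.115,0],[-0.004,0.115,0.045],[-0.004,0.115,0.08]]' --angular '[[0,0,0],[0,0,0],[0,0,0],[0,0,0],[0,0,0]]' --fingers '[0,0,0,0,0]'

```text
clock: 22.55
tcp_pos: [539.1, 390.4, 84.4]
tcp_rot: [-2.175, -2.267, 0.003]
contact_force: [0.9, 0.6, -1.0]
width: 0.277
grip_force: 30.0
```

jog_arm --travel '[[-0.042,-0.018,0],[-0.084,-0.036,0],[-0.126,-0.055,0],[-0.168,-0.075,0],[-0.2086,-0.093,0]]' --angular '[[0,0,-0.02],[0,0,-0.04],[0,0,-0.07],[0,0,-0.07],[0,0,-0.07]]' --fingers '[0,0,0,0,0]'

```text
clock: 23.05
tcp_pos: [329.2, 295.1, 84.1]
tcp_rot: [2.255, 2.187, -0.001]
contact_force: [0.1, 0.2, -0.8]
width: 0.274
grip_force: 30.0
```

jog_arm --travel '[[0,0,-0.04],[0,0,-0.07],[0,0,-0.09],[0,0,-0.099],[0,0,-0.099]]' --angular '[[0,0,0],[0,0,0],[0,0,0],[0,0,0],[0,0,0]]' --fingers '[0,0,0,0,0]'

```text
clock: 23.55
tcp_pos: [330.8, 296.0, -15.3]
tcp_rot: [-2.255, -2.187, 0.002]
contact_force: [-0.1, -0.0, 0.1]
width: 0.278
grip_force: 30.0
```

```bash
python3 - <<'E'
from h import *
s=telemetry.observe();print(s['tcp_pos'],R.from_rotvec(s['tcp_rot']).as_matrix()[:,1],s['width'],s['contact_force'])
E
```

```text
[330.84674995 295.99397314 -15.33389389] [ 0.99952503 -0.03079802 -0.00109238] 0.27783612450213885 [-0.07159132 -0.04883738  0.0989835 ]
```

jog_arm --travel '[[0,0,0],[0,0,0],[0,0,0.03],[0,0,0.08],[0,0,0.13]]' --angular '[[0,0,0],[0,0,0],[0,0,0],[0,0,0],[0,0,0]]' --fingers '[45,45,45,45,45]'

```text
clock: 24.05
tcp_pos: [330.9, 296.1, 117.2]
tcp_rot: [-2.256, -2.187, 0.0]
contact_force: [-0.1, -0.2, -0.1]
width: 0.449
grip_force: 0.0
```

jog_arm --travel '[[0.017,-0.044,0.01],[0.034,-0.088,0.02],[0.051,-0.132,0.035],[0.068,-0.176,0.05],[0.088,-0.221,0.06]]' --angular '[[0,0,0.03],[0,0,0.07],[0,0,0.07],[0,0,0.07],[0,0,0.07]]' --fingers '[45,45,45,45,45]'

```text
clock: 24.55
tcp_pos: [420.1, 74.0, 177.4]
tcp_rot: [2.175, 2.263, 0.005]
contact_force: [1.1, 1.3, -0.1]
width: 0.45
grip_force: 0.0
```

jog_arm --travel '[[0.03,-0.03,0],[0.05,-0.04,0.02],[0.07,-0.04,0.04],[0.07,-0.04,0.04],[0.07,-0.04,0.04]]' --angular '[[0,0,0],[0,0,0],[0,0,0],[0,0,0],[0,0,0]]' --fingers '[45,45,45,45,45]'

```text
clock: 25.05
tcp_pos: [488.4, 35.7, 215.2]
tcp_rot: [-2.177, -2.264, 0.0]
contact_force: [-0.3, -0.0, 0.1]
width: 0.448
grip_force: 0.0
```

```bash
python3 - <<'E'
from h import *
import json
s=telemetry.observe();print(s['tcp_pos'],R.from_rotvec(s['tcp_rot']).as_matrix()[:,1])
c,im=shot('wrist','w14');json.dump({k:np.array(v).tolist() for k,v in c.items()},open('w14.json','w'))
P=[w2px(c,q) for q in((436,90,52),(552,90,52),(331,297,29),(331,147,16))];print(np.round(P))
a=[cv2.resize(im[int(v)-50:int(v)+50,int(u)-50:int(u)+50],(400,400),interpolation=cv2.INTER_CUBIC) for u,v in P[:2]]
print([(int(u)-50,int(v)-50) for u,v in P[:2]])
cv2.imwrite('pics/c14.png',np.hstack(a))
E
```

```text
[488.42217801  35.65185825 215.19079609] [ 9.99234075e-01  3.91310844e-02 -1.47606676e-04]
[[279. 137.]
 [378. 141.]
 [185. -65.]
 [198.  85.]]
[(229, 87), (327, 91)]
```

View pics/c14.png

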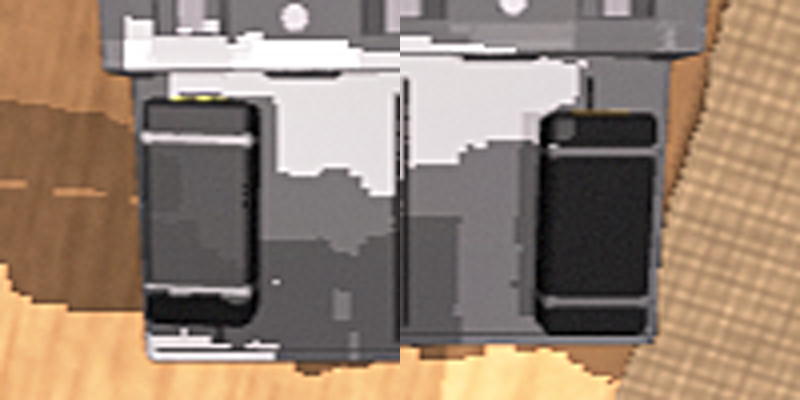

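```bash
python3 - <<'E'
from h import *
import json
c=json.load(open('w14.json'))
W=lambda x,y,o,z=52:px2w(c,o[0]+x/4,o[1]+y/4,z)[:2].round(1)
L=(229,87);Rr=(327,91)
print('L',[W(*q,L) for q in((145,100),(240,103),(147,325),(240,320))])
print('R',[W(*q,Rr) for q in((145,112),(256,115),(140,332),(248,332))])
# where expected
for bx in(-58,58):
    y=-83;cs,sn=np.cos(.0373),np.sin(.0373);print(490.8+cs*bx-sn*y,169.4+sn*bx+cs*y)
E
```

```text
L [array([419.7, 117.7]), array([447. , 117.9]), array([419.7,  52.6]), array([447.7,  55.2])]
R [array([533. , 114.3]), array([565.2, 114.7]), array([536.1,  50.1]), array([568.8,  51.4])]
435.93552489979027 84.29483345895818
551.854839435181 88.62063022315499
```

Both packs lie straight on the deck, at about (434,85) and (551,83). I'll pick the left one first.

jog_arm --travel '[[-0.025,0.02,-0.03],[-0.05,0.045,-0.07],[-0.0555,0.0495,-0.115],[-0.0555,0.0495,-0.15],[-0.0555,0.0495,-0.165]]' --angular '[[0,0,0],[0,0,-0.02],[0,0,-0.02],[0,0,-0.02],[0,0,-0.02]]' --fingers '[48,48,48,48,48]'

```text
clock: 25.6
tcp_pos: [427.6, 85.7, 46.7]
tcp_rot: [-2.194, -2.241, 0.009]
contact_force: [0.5, -0.9, 0.1]
width: 0.48
grip_force: 0.0
```

jog_arm --travel '[[0,0,-0.02],[0,0,-0.035],[0,0,-0.045],[0,0,-0.0497],[0,0,-0.0497]]' --angular '[[0,0,0],[0,0,0],[0,0,0],[0,0,0],[0,0,0]]' --fingers '[48,48,48,48,48]'

```text
clock: 26.1
tcp_pos: [432.5, 85.2, 0.1]
tcp_rot: [-2.199, -2.242, 0.002]
contact_force: [-0.0, -0.6, 0.9]
width: 0.484
grip_force: 0.0
```

jog_arm --travel '[[0,0,0],[0,0,0],[0,0,0],[0,0,0],[0,0,0]]' --angular '[[0,0,0],[0,0,0],[0,0,0],[0,0,0],[0,0,0]]' --fingers '[0,0,0,0,0]'

```text
clock: 26.6
tcp_pos: [434.0, 85.1, 1.1]
tcp_rot: [2.2, 2.242, 0.001]
contact_force: [-1.2, 0.2, 6.1]
width: 0.339
grip_force: 30.0
```

jog_arm --travel '[[0,0,0.03],[0,0,0.075],[0,-0.02,0.11],[0,-0.05,0.12],[0,-0.09,0.12]]' --angular '[[0,0,0],[0,0,0],[0,0,0.14],[0,0,0.28],[0,0,0.42]]' --fingers '[0,0,0,0,0]'

```text
clock: 27.1
tcp_pos: [435.3, -3.2, 122.5]
tcp_rot: [1.681, 2.648, 0.004]
contact_force: [-0.0, -0.9, -3.0]
width: 0.339
grip_force: 30.0
```

jog_arm --travel '[[0.008,-0.02,0],[0.016,-0.04,0],[0.024,-0.06,0],[0.032,-0.08,0],[0.0399,-0.1041,0]]' --angular '[[0,0,0.14],[0,0,0.28],[0,0,0.42],[0,0,0.56],[0,0,0.7]]' --fingers '[0,0,0,0,0]'

```text
clock: 27.6
tcp_pos: [473.4, -107.4, 120.0]
tcp_rot: [-0.676, -3.067, -0.001]
contact_force: [1.0, 0.5, -1.2]
width: 0.339
grip_force: 30.0
```

jog_arm --travel '[[0,0,0],[0,0,0],[0,0,-0.02],[0,0,-0.05],[0,0,-0.08]]' --angular '[[0,0,0.14],[0,0,0.28],[0,0,0.378],[0,0,0.378],[0,0,0.378]]' --fingers '[0,0,0,0,0]'

```text
clock: 28.1
tcp_pos: [473.8, -107.1, 39.6]
tcp_rot: [0.097, 3.139, -0.0]
contact_force: [-0.5, -0.0, -2.1]
width: 0.342
grip_force: 30.0
```

```bash
python3 - <<'E'
from h import *
import json
s=telemetry.observe();print(s['tcp_pos'],R.from_rotvec(s['tcp_rot']).as_matrix()[:,1],s['width'],s['qpos'],s['contact_force'])
c,im=shot('wrist','w15');json.dump({k:np.array(v).tolist() for k,v in c.items()},open('w15.json','w'))
for p in [(474.4-33,-108.6,68),(474.4,-108.6,84),(468.2,-224.4,10)]: print(w2px(c,p))
cv2.imwrite('pics/c15.png',cv2.resize(im[60:270,200:480],(800,600),interpolation=cv2.INTER_CUBIC))
E
```

```text
[ 473.76481966 -107.05533519   39.60411191] [ 6.15843771e-02  9.98101845e-01 -2.67242804e-04] 0.342070745715946 [-3.65686342e-01  2.62255208e-01  1.89619736e+00  1.05641303e-04
  9.81967530e-01 -1.87491807e+00] [-0.47262127 -0.0483595  -2.11344476]
[317.02978952 192.22715303]
[320.32160094 254.29328146]
[177.30999458 217.37482088]
```

View pics/c15.png

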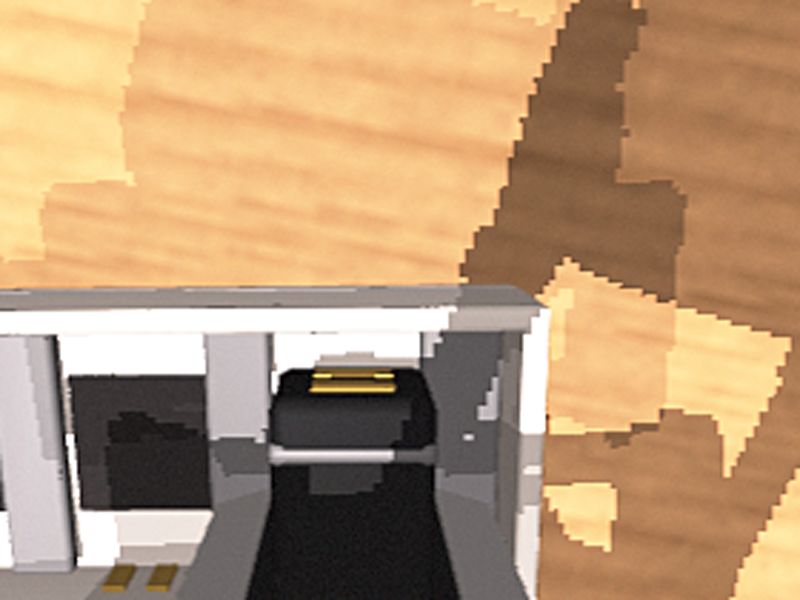

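```bash
python3 - <<'E'
from h import *
import json
c=json.load(open('w15.json'))
W=lambda x,y,z:px2w(c,200+x/2.857,60+y/2.857,z)[:2].round(1)
print('corner',W(548,308,46),'inner',W(522,330,46))
print('land edges y=20',W(207,370,18),'38',W(272,370,18),'78',W(424,350,18))
print('bay1 plate',[W(*q,10) for q in((68,377),(205,375),(80,508),(212,508))])
# pack bottom=? pack z: reading39.6 -> tip 71.2 -> bottom 59.2, top 91
print('pack front top edge',W(280,372,91),W(432,372,91),W(272,400,88),W(435,400,88))
org=np.array([471.3,-166.5]);y=-.0535
def C(x,yy):return org+[x*np.cos(y)-yy*np.sin(y),x*np.sin(y)+yy*np.cos(y)]
print('pred corner',C(-43,106),'inner',C(-37,100),'y20',C(-10,20),'y38',C(-10,38),'y78',C(-10,78))
E
```

```text
corner [433.  -59.3] inner [437.7 -65.3]
land edges y=20 [ 448.4 -144. ] 38 [ 449.5 -126.7] 78 [446.6 -86.1]
bay1 plate [array([ 449.7, -184. ]), array([ 451.4, -146.2]), array([ 488.1, -186.1]), array([ 490.5, -148.2])]
pack front top edge [ 434.6 -117.6] [436.3 -90. ] [ 440.4 -119.9] [442.3 -89.4]
pred corner [434.02981878 -58.35226035] inner [439.70038719 -64.66452254] y20 [ 462.38379748 -145.99387085] y38 [ 463.34633815 -128.01962496] y78 [465.48531743 -88.07685631]
```

jog_arm --travel '[[-0.0004,0.0004,-0.015],[-0.0004,0.0004,-0.028],[-0.0004,0.0004,-0.036],[-0.0004,0.0004,-0.04],[-0.0004,0.0004,-0.043]]' --angular '[[0,0,0],[0,0,0],[0,0,0],[0,0,0],[0,0,0]]' --fingers '[0,0,0,0,0]'

```text
clock: 28.65
tcp_pos: [473.4, -106.6, -2.4]
tcp_rot: [0.097, 3.14, -0.0]
contact_force: [-0.3, -0.1, -1.9]
width: 0.34
grip_force: 30.0
```

jog_arm --travel '[[0,0,-0.002],[0,0,-0.004],[0,0,-0.006],[0,0,-0.006]]' --angular '[[0,0,0],[0,0,0],[0,0,0],[0,0,0]]' --fingers '[0,0,0,0]'

```text
clock: 29.05
tcp_pos: [473.1, -106.5, -8.6]
tcp_rot: [-0.097, -3.14, -0.0]
contact_force: [-0.2, 0.4, -1.1]
width: 0.339
grip_force: 30.0
```

jog_arm --travel '[[0,0,-0.001],[0,0,-0.001],[0,0,-0.001],[0,0,-0.001],[0,0,-0.001]]' --angular '[[0,0,0],[0,0,0],[0,0,0],[0,0,0],[0,0,0]]' --fingers '[0,0,50,50,50]'

```text
clock: 29.55
tcp_pos: [473.3, -106.5, -9.6]
tcp_rot: [0.097, 3.14, 0.0]
contact_force: [0.0, 0.0, -0.3]
width: 0.495
grip_force: 0.0
```

jog_arm --travel '[[0,0,0.02],[0,0,0.06],[0,0.005,0.1],[0.0,0.03,0.125],[0.0,0.06,0.13]]' --angular '[[0,0,0],[0,0,0],[0,0,-0.1],[0,0,-0.24],[0,0,-0.38]]' --fingers '[50,50,50,50,50]'

```text
clock: 30.05
tcp_pos: [475.9, -47.2, 123.8]
tcp_rot: [0.698, 3.056, -0.0]
contact_force: [1.5, -0.2, -0.5]
width: 0.501
grip_force: 0.0
```

jog_arm --travel '[[0.015,0.03,0],[0.03,0.06,0],[0.045,0.09,0],[0.06,0.11,0],[0.0768,0.1307,0]]' --angular '[[0,0,-0.14],[0,0,-0.28],[0,0,-0.42],[0,0,-0.56],[0,0,-0.7]]' --fingers '[50,50,50,50,50]'

```text
clock: 30.55
tcp_pos: [550.2, 85.5, 120.3]
tcp_rot: [-1.704, -2.639, 0.0]
contact_force: [0.4, 0.6, 0.5]
width: 0.499
grip_force: 0.0
```

```bash
python3 - <<'E'
from h import *
s=telemetry.observe();print(s['tcp_pos'],R.from_rotvec(s['tcp_rot']).as_matrix()[:,1],s['width'],s['contact_force'])
c,i=shot('top','t16')
g=i.max(2)
for b in((471.3,-166.5),(474.,-108.0)):
  p=w2px(c,(*b,42)).astype(int);print(p)
  for v in range(p[1]-14,p[1]+15,3):print(v,g[v,p[0]-12:p[0]+13:2].tolist())
E
```

```text
[550.15339243  85.47204502 120.29398491] [ 9.11303013e-01  4.11736264e-01 -2.58674968e-04] 0.49887771910329215 [0.35377728 0.57514274 0.53050557]
[371 187]
173 [176, 176, 174, 161, 162, 150, 141, 139, 142, 138, 138, 138, 136]
176 [186, 187, 186, 186, 187, 187, 186, 186, 186, 185, 186, 186, 187]
179 [93, 96, 92, 96, 100, 103, 103, 107, 105, 102, 106, 113, 123]
182 [106, 114, 117, 157, 182, 178, 179, 178, 171, 105, 107, 126, 172]
185 [86, 115, 118, 133, 142, 143, 144, 144, 138, 104, 117, 119, 149]
188 [53, 114, 118, 92, 30, 27, 28, 29, 34, 91, 116, 99, 40]
191 [57, 116, 118, 90, 29, 28, 28, 28, 35, 92, 118, 98, 38]
194 [72, 118, 116, 79, 30, 31, 27, 29, 34, 92, 118, 98, 38]
197 [101, 119, 119, 138, 146, 146, 141, 135, 128, 104, 119, 114, 131]
200 [155, 149, 142, 155, 170, 170, 168, 165, 176, 149, 151, 158, 179]
[354 187]
173 [168, 176, 172, 150, 142, 139, 143, 164, 175, 176, 176, 167, 161]
176 [175, 179, 181, 181, 182, 183, 184, 186, 186, 186, 186, 186, 186]
179 [131, 83, 88, 91, 79, 83, 79, 84, 90, 95, 94, 91, 99]
182 [142, 113, 115, 95, 57, 56, 58, 70, 94, 109, 115, 130, 178]
185 [152, 118, 117, 88, 33, 33, 35, 36, 61, 105, 117, 124, 140]
188 [154, 119, 119, 93, 31, 34, 35, 35, 32, 93, 118, 116, 51]
191 [155, 119, 120, 92, 33, 35, 35, 35, 36, 95, 118, 113, 50]
194 [152, 119, 120, 93, 48, 46, 44, 47, 48, 104, 120, 108, 45]
197 [150, 121, 117, 75, 36, 40, 41, 46, 90, 109, 120, 126, 144]
200 [162, 161, 159, 152, 148, 151, 148, 145, 157, 149, 146, 142, 167]
```

jog_arm --travel '[[0,0,0],[0,0,-0.02],[0,0,-0.05],[0,0,-0.075],[0,0,-0.09]]' --angular '[[0,0,-0.14],[0,0,-0.28],[0,0,-0.387],[0,0,-0.387],[0,0,-0.387]]' --fingers '[48,48,48,48,48]'

```text
clock: 31.1
tcp_pos: [548.3, 83.9, 28.3]
tcp_rot: [-2.171, -2.268, 0.004]
contact_force: [-0.7, -0.3, -0.7]
width: 0.482
grip_force: 0.0
```

jog_arm --travel '[[0,0,-0.01],[0,0,-0.02],[0,0,-0.027],[0,0,-0.03],[0,0,-0.03]]' --angular '[[0,0,0],[0,0,0],[0,0,0],[0,0,0],[0,0,0]]' --fingers '[48,48,48,48,48]'

```text
clock: 31.6
tcp_pos: [550.0, 84.2, 0.4]
tcp_rot: [2.174, 2.268, 0.0]
contact_force: [0.0, -0.3, -0.1]
width: 0.482
grip_force: 0.0
```

jog_arm --travel '[[0,0,0],[0,0,0],[0,0,0],[0,0,0],[0,0,0]]' --angular '[[0,0,0],[0,0,0],[0,0,0],[0,0,0],[0,0,0]]' --fingers '[0,0,0,0,0]'

```text
clock: 32.1
tcp_pos: [550.5, 84.3, 1.0]
tcp_rot: [2.173, 2.267, 0.002]
contact_force: [-0.8, -0.7, 3.1]
width: 0.336
grip_force: 30.0
```

jog_arm --travel '[[0,0,0.03],[0,0,0.075],[-0.01,-0.02,0.11],[-0.022,-0.06,0.12],[-0.034,-0.1,0.12]]' --angular '[[0,0,0],[0,0,0],[0,0,0.14],[0,0,0.28],[0,0,0.42]]' --fingers '[0,0,0,0,0]'

```text
clock: 32.6
tcp_pos: [517.1, -16.6, 122.6]
tcp_rot: [1.64, 2.674, 0.003]
contact_force: [-0.7, 0.1, -1.5]
width: 0.339
grip_force: 30.0
```

jog_arm --travel '[[-0.012,-0.042,0],[-0.024,-0.084,0],[-0.036,-0.126,0],[-0.045,-0.168,0],[-0.05,-0.2083,0]]' --angular '[[0,0,0.14],[0,0,0.28],[0,0,0.42],[0,0,0.56],[0,0,0.7]]' --fingers '[0,0,0,0,0]'

```text
clock: 33.1
tcp_pos: [464.9, -222.9, 120.1]
tcp_rot: [-0.65, -3.073, -0.001]
contact_force: [2.0, 0.2, -1.1]
width: 0.336
grip_force: 30.0
```

jog_arm --travel '[[0,0,0],[0,0,0],[0,0,-0.02],[0,0,-0.05],[0,0,-0.08]]' --angular '[[0,0,0.14],[0,0,0.28],[0,0,0.36],[0,0,0.36],[0,0,0.36]]' --fingers '[0,0,0,0,0]'

```text
clock: 33.6
tcp_pos: [466.3, -222.0, 39.7]
tcp_rot: [0.098, 3.139, -0.0]
contact_force: [-0.3, 0.4, -0.8]
width: 0.339
grip_force: 30.0
```

```bash
python3 - <<'E'
from h import *
for k in range(2):
    c,im=shot('wrist','w17');s=telemetry.observe();print(s['tcp_pos'],R.from_rotvec(s['tcp_rot']).as_matrix()[:,1],s['width'],s['contact_force'])
# compare with w15: slot edges at z18 and pack front silhouette rows
g=im.max(2).astype(int)
y=-.0535
for x in(-30,-26,-22):
    P=[w2px(c,(470.3+x*np.cos(y)-yy*np.sin(y),-166.1+x*np.sin(y)+yy*np.cos(y),18)) for yy in(-20,-38,-78)]
    print(x,np.round(P,1).tolist())
    v=int(P[1][1]);print(v,int(P[2][0])-8,g[v,int(P[2][0])-8:int(P[0][0])+8].tolist())
P=w2px(c,(468-33,-222,60));print(P)
u=int(P[0]);print(g[int(P[1])-25:int(P[1])+30,u].tolist())
E
```

```text
[ 462.59832589 -219.57295213   34.88582001] [0.06262639 0.99802591 0.00471305] 0.33652222632788686 [-1.56492227  0.25101045 -4.60949264]
[ 462.66464074 -219.56759772   36.74690811] [0.0625808  0.99802806 0.0048623 ] 0.3371201733877879 [-1.164807   -0.33947392 -0.76955988]
-30 [[367.9, 187.7], [343.8, 187.9], [290.1, 188.5]]
187 282 [204, 203, 205, 207, 210, 197, 158, 92, 137, 193, 255, 255, 255, 255, 255, 255, 255, 255, 255, 255, 255, 255, 255, 255, 255, 255, 255, 255, 255, 255, 255, 202, 255, 255, 255, 255, 255, 255, 255, 255, 255, 255, 255, 255, 255, 255, 255, 255, 255, 255, 255, 255, 255, 255, 255, 255, 255, 255, 255, 255, 255, 94, 165, 203, 216, 212, 207, 208, 207, 205, 204, 203, 204, 199, 202, 198, 201, 200, 198, 197, 195, 196, 196, 137, 142, 255, 255, 255, 255, 255, 255, 255, 211]
-26 [[367.8, 192.9], [343.8, 193.2], [290.3, 193.7]]
193 282 [204, 204, 205, 203, 207, 201, 168, 108, 113, 171, 255, 255, 255, 255, 255, 255, 255, 255, 255, 236, 192, 119, 121, 126, 126, 124, 120, 123, 93, 46, 50, 49, 50, 50, 52, 46, 52, 50, 53, 56, 51, 53, 52, 50, 49, 51, 49, 49, 53, 52, 45, 45, 43, 
[... 226 characters left out ...]
0.5, 198.9]]
198 282 [203, 202, 203, 203, 206, 201, 170, 109, 149, 255, 255, 231, 241, 242, 248, 196, 51, 3, 24, 20, 21, 22, 26, 22, 17, 17, 18, 65, 95, 85, 88, 85, 87, 85, 85, 89, 87, 89, 88, 90, 89, 88, 89, 88, 88, 90, 90, 90, 79, 68, 65, 64, 68, 68, 85, 73, 17, 20, 26, 25, 23, 26, 23, 18, 23, 23, 9, 72, 101, 91, 80, 160, 210, 201, 198, 197, 197, 195, 196, 195, 196, 197, 187, 165, 112, 35, 42, 45, 44, 44, 46, 44, 45]
[316.3813502  198.24878311]
[156, 160, 152, 200, 255, 255, 255, 255, 255, 255, 255, 252, 250, 255, 255, 255, 255, 215, 190, 213, 52, 123, 86, 255, 64, 85, 129, 88, 255, 81, 21, 15, 37, 44, 43, 41, 59, 58, 58, 61, 58, 55, 54, 58, 57, 61, 59, 54, 44, 118, 239, 231, 185, 137, 57]
```

jog_arm --travel '[[0,0,0],[0,0,0],[0,0,0],[0,0,0],[0,0,0]]' --angular '[[0,0,0],[0,0,0],[0,0,0],[0,0,0],[0,0,0]]' --fingers '[0,0,0,0,0]'

```text
clock: 34.2
tcp_pos: [466.8, -222.1, 41.2]
tcp_rot: [0.098, 3.139, -0.001]
contact_force: [0.2, 0.2, -0.8]
width: 0.339
grip_force: 30.0
```

jog_arm --travel '[[-0.0005,-0.002,0],[-0.0005,-0.002,-0.015],[-0.0005,-0.002,-0.028],[-0.0005,-0.002,-0.037],[-0.0005,-0.002,-0.043]]' --angular '[[0,0,0],[0,0,0],[0,0,0],[0,0,0],[0,0,0]]' --fingers '[0,0,0,0,0]'

```text
clock: 34.7
tcp_pos: [465.6, -223.8, -3.2]
tcp_rot: [-0.098, -3.139, -0.001]
contact_force: [-0.2, 1.1, -0.7]
width: 0.341
grip_force: 30.0
```

jog_arm --travel '[[0,0,-0.002],[0,0,-0.004],[0,0,-0.006],[0,0,-0.007],[0,0,-0.007]]' --angular '[[0,0,0],[0,0,0],[0,0,0],[0,0,0],[0,0,0]]' --fingers '[0,0,0,0,0]'

```text
clock: 35.2
tcp_pos: [466.2, -224.1, -9.0]
tcp_rot: [0.098, 3.139, -0.001]
contact_force: [-0.7, 0.4, 2.1]
width: 0.341
grip_force: 30.0
```

jog_arm --travel '[[0,0,0],[0,0,0],[0,0,0],[0,0,0.02],[0,0,0.06]]' --angular '[[0,0,0],[0,0,0],[0,0,0],[0,0,0],[0,0,0]]' --fingers '[50,50,50,50,50]'

```text
clock: 35.7
tcp_pos: [463.4, -222.3, 48.4]
tcp_rot: [-0.098, -3.134, -0.006]
contact_force: [0.5, 0.0, 0.6]
width: 0.499
grip_force: 0.0
```

jog_arm --travel '[[-0.02,0.01,0.045],[-0.04,0.02,0.09],[-0.06,0.03,0.135],[-0.06,0.04,0.17],[-0.06,0.04,0.17]]' --angular '[[0,0,0],[0,0,0],[0,0,0],[0,0,0],[0,0,0]]' --fingers '[0,0,0,0,0]'

```text
clock: 36.2
tcp_pos: [408.2, -184.7, 225.8]
tcp_rot: [0.097, 3.13, -0.008]
contact_force: [0.7, -0.1, -0.4]
width: 0.113
grip_force: 0.0
```

```bash
python3 - <<'E'
from h import *
import json
s=telemetry.observe();print(s['tcp_pos'],R.from_rotvec(s['tcp_rot']).as_matrix()[:,1])
c,im=shot('wrist','w18');json.dump({k:np.array(v).tolist() for k,v in c.items()},open('w18.json','w'))
y=-.0535;O=np.array([470.3,-166.3])
C=lambda x,yy,z:(*(O+[x*np.cos(y)-yy*np.sin(y),x*np.sin(y)+yy*np.cos(y)]),z)
g=im.max(2).astype(int)
for n,b in(('bay0',-58),('bay1',0),('bay2',58)):
    # sample pack top z42 around centre and at ends
    print(n,[int(g[tuple(w2px(c,C(x,b,42))[::-1].astype(int))]) for x in(-45,-38,-34,-31,-26,-20,-10,0,10,20,26,31,34,38)],
      [int(g[tuple(w2px(c,C(0,b+d,42))[::-1].astype(int))]) for d in(-24,-20,-18,-16,-14,-10,0,10,14,16,18,20,24)])
# lid from w1
c1=dict(fov_y=65.55316537853801,cx=323.02639538483476,cy=203.59165472732113,position=[396.44342363,-217.6929778,442.60998001],rotation=[2.32068083,1.78636224,0.23064901])
o=lambda x,y:(230+x/2.8,105+y/2.8)
def inC(w):
    d=np.array(w[:2])-O;return d[0]*np.cos(y)+d[1]*np.sin(y),-d[0]*np.sin(y)+d[1]*np.cos(y)
def res(p):
    h,a=p
    r=[]
    for (yy,pix) in((-106,(212,466)),(106,(769,360))):
        q=w2px(c1,C(h-98*np.cos(a)+3*np.sin(a),yy,46.5+98*np.sin(a)+3*np.cos(a)));r+=list(q-o(*pix))
    for (yy,pix) in((-106,(213,340)),(106,(655,255))):
        q=w2px(c1,C(h,yy,46.5));r+=list(q-o(*pix))
    return r
r=least_squares(res,[50,1.7],x_scale=[5,.1]);print('hinge x, a',r.x,np.round(r.fun,1))
E
```

```text
[ 408.19654571 -184.73652146  225.82547352] [ 0.06184207  0.99807302 -0.00507963]
bay0 [118, 236, 93, 19, 31, 130, 33, 34, 37, 98, 100, 97, 100, 96] [200, 206, 195, 105, 102, 33, 34, 28, 34, 24, 13, 20, 107]
bay1 [117, 230, 227, 230, 31, 32, 33, 33, 250, 96, 99, 96, 98, 100] [110, 153, 157, 32, 36, 34, 33, 35, 29, 149, 159, 109, 107]
bay2 [143, 235, 72, 29, 29, 52, 28, 25, 34, 19, 24, 36, 120, 99] [127, 31, 17, 8, 11, 30, 25, 33, 27, 26, 94, 115, 108]
hinge x, a [57.82933301  1.7209734 ] [-1.3  0.5  2.  -0.  -0.3  0.3 -0.2 -0.6]
```

jog_arm --travel '[[0.045,0.003,0],[0.09,0.006,0],[0.135,0.009,0],[0.175,0.011,0],[0.189,0.011,0]]' --angular '[[0,0,0],[0,0,0],[0,0,0],[0,0,0],[0,0,0]]' --fingers '[0,0,0,0,0]'

```text
clock: 36.75
tcp_pos: [597.8, -172.4, 216.8]
tcp_rot: [-0.095, -3.138, -0.003]
contact_force: [-1.1, 0.0, 0.5]
width: 0.01
grip_force: 0.0
```

jog_arm --travel '[[0,0,-0.04],[0,0,-0.08],[0,0,-0.115],[0,0,-0.127],[0,0,-0.127]]' --angular '[[0,0,0],[0,0,0],[0,0,0],[0,0,0],[0,0,0]]' --fingers '[0,0,0,0,0]'

```text
clock: 37.25
tcp_pos: [592.9, -172.2, 90.2]
tcp_rot: [-0.098, -3.134, -0.004]
contact_force: [0.3, -0.7, 0.1]
width: 0.007
grip_force: 0.0
```

jog_arm --travel '[[-0.01,0,0],[-0.02,0,0],[-0.03,0,0],[-0.04,0.001,0],[-0.05,0.001,0]]' --angular '[[0,0,0],[0,0,0],[0,0,0],[0,0,0],[0,0,0]]' --fingers '[0,0,0,0,0]'

```text
clock: 37.75
tcp_pos: [544.8, -172.1, 94.7]
tcp_rot: [0.098, 3.137, -0.001]
contact_force: [0.9, 0.4, 0.4]
width: 0.004
grip_force: 0.5
```

jog_arm --travel '[[-0.016,0.001,0.001],[-0.032,0.002,-0.0016],[-0.04,0.002,-0.0045],[-0.047,0.0025,-0.008],[-0.054,0.003,-0.012]]' --angular '[[0,0,0],[0,0,0],[0,0,0],[0,0,0],[0,0,0]]' --fingers '[0,0,0,0,0]'

```text
clock: 38.25
tcp_pos: [490.7, -169.1, 81.5]
tcp_rot: [0.098, 3.139, -0.001]
contact_force: [1.2, -0.4, 0.7]
width: 0.005
grip_force: 0.5
```

jog_arm --travel '[[-0.006,0,-0.005],[-0.0172,0.001,-0.016],[-0.022,0.0015,-0.0225],[-0.026,0.0015,-0.0295],[-0.0295,0.002,-0.037]]' --angular '[[0,0,0],[0,0,0],[0,0,0],[0,0,0],[0,0,0]]' --fingers '[0,0,0,0,0]'

```text
clock: 38.75
tcp_pos: [461.1, -166.9, 43.8]
tcp_rot: [-0.098, -3.14, -0.0]
contact_force: [1.0, -0.9, -0.4]
width: 0.002
grip_force: 0.4
```

jog_arm --travel '[[-0.0025,0,-0.0075],[-0.0045,0,-0.015],[-0.005,0,-0.02],[-0.0055,0,-0.023],[-0.0055,0,-0.0235]]' --angular '[[0,0,0],[0,0,0],[0,0,0],[0,0,0],[0,0,0]]' --fingers '[0,0,0,0,0]'

```text
clock: 39.25
tcp_pos: [455.8, -166.7, 21.3]
tcp_rot: [-0.098, -3.14, -0.001]
contact_force: [-2.0, 1.1, 8.4]
width: 0.006
grip_force: 4.2
```

jog_arm --travel '[[0,0,-0.001],[0,0,-0.001],[0,0,0.02],[0,0,0.05],[0.0,-0.02,0.08]]' --angular '[[0,0,0],[0,0,0],[0,0,0],[0,0,-0.1],[0,0,-0.245]]' --fingers '[0,0,0,0,0]'

```text
clock: 39.75
tcp_pos: [455.2, -185.1, 101.5]
tcp_rot: [-0.486, -3.102, -0.003]
contact_force: [1.5, -0.1, 0.1]
width: 0.007
grip_force: 0.0
```

jog_arm --travel '[[0.004,-0.025,0],[0.008,-0.05,0],[0.012,-0.075,0],[0.016,-0.1,0],[0.019,-0.1225,0]]' --angular '[[0,0,-0.149],[0,0,-0.298],[0,0,-0.447],[0,0,-0.596],[0,0,-0.745]]' --fingers '[40,40,40,40,40]'

```text
clock: 40.25
tcp_pos: [475.3, -310.7, 100.8]
tcp_rot: [1.586, 2.711, 0.0]
contact_force: [-0.7, -0.2, 0.7]
width: 0.383
grip_force: 0.0
```

jog_arm --travel '[[0,0,0],[0,0,0],[0,0,0],[0,0,0],[0,0,0]]' --angular '[[0,0,-0.149],[0,0,-0.298],[0,0,-0.447],[0,0,-0.596],[0,0,-0.745]]' --fingers '[40,40,40,40,40]'

```text
clock: 40.75
tcp_pos: [475.1, -309.5, 100.7]
tcp_rot: [2.464, 1.948, 0.0]
contact_force: [-0.0, -0.5, 0.2]
width: 0.399
grip_force: 0.0
```

jog_arm --travel '[[0,0,0],[0,0,0],[0,0,0],[0,0,0],[0,0,0]]' --angular '[[0,0,-0.149],[0,0,-0.298],[0,0,-0.447],[0,0,-0.596],[0,0,-0.65]]' --fingers '[40,40,40,40,40]'

```text
clock: 41.25
tcp_pos: [475.1, -309.4, 100.8]
tcp_rot: [2.956, 1.063, 0.0]
contact_force: [0.2, -0.2, 1.1]
width: 0.399
grip_force: 0.0
```

```bash
python3 - <<'E'
from h import *
s=telemetry.observe();v=R.from_rotvec(s['tcp_rot']).as_matrix()[:,1];print(s['tcp_pos'],np.arctan2(v[1],v[0]),s['qpos'],s['width'])
E
```

```text
[ 475.10221134 -309.44896909  100.77745446] -0.8802680885055149 [-7.00072765e-01  3.14065347e-01  1.63944611e+00  7.81616177e-05
  1.18780947e+00  1.80166110e-01] 0.3992386535211871
```

Now I'll descend to reading 30, grip, and turn clockwise 1.0 rad.

jog_arm --travel '[[0,0,-0.03],[0,0,-0.055],[0,0,-0.068],[0,0,-0.07],[0,0,-0.07]]' --angular '[[0,0,0],[0,0,0],[0,0,0],[0,0,0],[0,0,0]]' --fingers '[40,40,40,40,0]'

```text
clock: 41.75
tcp_pos: [475.2, -309.6, 31.1]
tcp_rot: [2.954, 1.069, 0.0]
contact_force: [-0.8, 0.4, 0.2]
width: 0.35
grip_force: 0.0
```

jog_arm --travel '[[0,0,0],[0,0,0],[0,0,0],[0,0,0],[0,0,0]]' --angular '[[0,0,0],[0,0,0],[0,0,0],[0,0,0],[0,0,0]]' --fingers '[0,0,0,0,0]'

```text
clock: 42.25
tcp_pos: [475.2, -309.4, 32.0]
tcp_rot: [2.953, 1.068, 0.001]
contact_force: [-1.6, 1.4, 6.3]
width: 0.144
grip_force: 30.0
```

jog_arm --travel '[[0,0,0],[0,0,0],[0,0,0],[0,0,0],[0,0,0]]' --angular '[[0,0,-0.14],[0,0,-0.28],[0,0,-0.42],[0,0,-0.56],[0,0,-0.7]]' --fingers '[0,0,0,0,0]'

```text
clock: 42.75
tcp_pos: [475.1, -309.3, 32.0]
tcp_rot: [3.141, -0.018, 0.001]
contact_force: [-1.3, 2.0, 5.3]
width: 0.15
grip_force: 30.0
```

jog_arm --travel '[[0,0,0],[0,0,0],[0,0,0],[0,0,0],[0,0,0]]' --angular '[[0,0,-0.14],[0,0,-0.28],[0,0,-0.3],[0,0,-0.3],[0,0,-0.3]]' --fingers '[0,0,0,0,0]'

```text
clock: 43.25
tcp_pos: [475.1, -309.2, 32.0]
tcp_rot: [3.105, -0.479, 0.001]
contact_force: [-1.6, 1.4, 5.4]
width: 0.148
grip_force: 30.0
```

```bash
python3 - <<'E'
from h import *
s=telemetry.observe();v=R.from_rotvec(s['tcp_rot']).as_matrix()[:,1];a=np.arctan2(v[1],v[0]);print(s['tcp_pos'],a,'bar',a+np.pi/2,'q',.75-.0535-(a+np.pi/2),s['width'],s['contact_force'],s['moment'])
E
```

```text
[ 475.06308031 -309.23161435   31.95835881] -1.8767200009137794 bar -0.3059236741188829 q 1.0024236741188828 0.14753447787739626 [-1.57069706  1.44705833  5.35542935] [ 0.32294564  0.37684637 -0.06142608]
```

jog_arm --travel '[[0,0,0],[0,0,0],[0,0,0],[0,0,0.03],[0,0,0.075]]' --angular '[[0,0,0],[0,0,0],[0,0,0],[0,0,0],[0,0,0]]' --fingers '[40,40,40,40,40]'

```text
clock: 43.75
tcp_pos: [472.8, -307.8, 103.8]
tcp_rot: [-3.101, 0.478, 0.01]
contact_force: [0.3, -0.2, 0.5]
width: 0.4
grip_force: 0.0
```

jog_arm --travel '[[-0.03,0.03,0.03],[-0.06,0.06,0.07],[-0.1,0.08,0.1],[-0.14,0.1,0.12],[-0.16,0.1,0.12]]' --angular '[[0,0,0],[0,0,0],[0,0,0],[0,0,0],[0,0,0]]' --fingers '[40,40,40,40,40]'

```text
clock: 44.25
tcp_pos: [313.9, -208.3, 228.3]
tcp_rot: [3.103, -0.476, 0.005]
contact_force: [0.2, -0.4, 0.9]
width: 0.4
grip_force: 0.0
```

```bash
python3 - <<'E'
from h import *
c,i=shot('top','t20');a=cv2.imread('pics/t16.png');a0=cv2.imread('pics/top0.png');z=i
g=i.max(2).astype(int)
def seg(im):
    # rod: bright wood inside tray
    q=w2px(c,(330,241,12)).astype(int); x0,y0=q-[38,12]; w=im[y0:y0+24,x0:x0+76]
    m=(w.max(2)>150).astype(np.uint8); return x0,y0,m
for n,im in(('start',a0),('t16',a),('now',i)):
    x0,y0,m=seg(im); e=np.argwhere(m[7:17,4:72]); 
    print(n,m.sum(),e.mean(0)+[y0+7,x0+4] if len(e) else None,e[:,1].min()+x0+4,e[:,1].max()+x0+4)
# rod line: brightness columns
q=w2px(c,(330,241,12)).astype(int);print(q)
for n,im in(('start',a0),('now',i)):
    print(n)
    for v in range(q[1]-10,q[1]+11,2): print(v,im[v,q[0]-36:q[0]+37:3].max(1).tolist())
# dial pointer: white pixels on the dial
p=w2px(c,(475,-309.3,84));print('dial px',p)
w=g[int(p[1])-8:int(p[1])+9,int(p[0])-8:int(p[0])+9];print(w)
E
```

```text
start 601 [233.20731707 251.6097561 ] 227 279
t16 301 [233.4 230.8] 230 232
now 602 [233.79289941 257.93491124] 234 285
[252 233]
start
223 [170, 171, 171, 169, 168, 164, 164, 159, 163, 163, 163, 159, 157, 165, 169, 167, 168, 169, 169, 166, 170, 169, 171, 170, 165]
225 [165, 164, 165, 164, 164, 163, 162, 154, 160, 157, 158, 154, 149, 153, 160, 157, 162, 162, 164, 163, 164, 161, 165, 166, 165]
227 [151, 101, 102, 100, 87, 86, 85, 81, 82, 85, 85, 85, 84, 87, 101, 99, 104, 103, 101, 103, 88, 87, 89, 87, 139]
229 [142, 77, 77, 78, 75, 77, 78, 80, 82, 83, 76, 81, 81, 81, 79, 82, 80, 79, 79, 80, 81, 81, 82, 78, 130]
231 [145, 80, 82, 106, 138, 140, 143, 145, 145, 146, 103, 125, 126, 127, 127, 125, 124, 117, 122, 123, 124, 114, 86, 83, 131]
233 [141, 82, 83, 116, 156, 157, 158, 155, 156, 157, 142, 181, 178, 177, 177, 178, 181, 179, 182, 180, 181, 162, 86, 83, 132]
235 [133, 79, 83, 114, 151, 153, 155, 154, 158, 156, 127, 146, 134, 120, 116, 128, 142, 142, 142, 142, 141, 128, 86, 82, 131]
237 [130, 79, 83, 97, 109, 108, 108, 110, 110, 110, 78, 82, 82, 86, 81, 82, 83, 81, 82, 84, 86, 86, 88, 
[... 2157 characters left out ...]
 48  55  58  65  86 119 143 156 157 156 152 146 139 122  99]
 [ 50  48  55  62  71  89 118 145 157 161 160 158 154 147 134 113  94]
 [ 48  56  62  69  88 118 146 160 164 164 163 159 153 137 121 108 104]
 [ 55  62  70  87 116 145 163 169 168 166 164 158 144 121 104 108 121]
 [ 60  66  85 117 146 164 170 172 171 169 163 148 126 106 106 124 138]
 [ 65  79 112 147 167 176 175 174 172 168 155 129 106 108 129 145 150]
 [ 79 105 143 168 179 180 179 177 173 160 136 107 105 129 148 156 155]
 [101 139 167 179 183 183 182 178 165 139 110 102 126 149 160 162 159]
 [133 164 178 183 185 184 180 169 143 111  99 123 150 163 166 164 162]
 [157 175 184 184 186 182 172 148 115  99 121 150 166 169 169 166 165]]
```

jog_arm --travel '[[-0.01,0.045,0.01],[-0.015,0.09,0.02],[-0.02,0.135,0.02],[-0.02,0.18,0.02],[-0.02,0.225,0.02]]' --angular '[[0,0,0],[0,0,0],[0,0,0],[0,0,0],[0,0,0]]' --fingers '[40,40,40,40,40]'

```text
clock: 44.8
tcp_pos: [294.6, 17.0, 246.1]
tcp_rot: [3.104, -0.481, 0.003]
contact_force: [0.4, 0.4, 0.0]
width: 0.401
grip_force: 0.0
```

```bash
python3 - <<'E'
from h import *
c,i=shot('top','t21');a0=cv2.imread('pics/top0.png');g=i.max(2).astype(int);g0=a0.max(2).astype(int)
p=w2px(c,(475,-309.3,84)).astype(int);print('dial px',p)
for im in(g0,g): print(im[p[1]-9:p[1]+8,p[0]-9:p[0]+9])
y=-.0535;O=np.array([470.3,-166.3])
C=lambda x,yy,z:(*(O+[x*np.cos(y)-yy*np.sin(y),x*np.sin(y)+yy*np.cos(y)]),z)
# lid: behind-hinge region vs start; and lip in front of charger
for yy in(-80,-40,40,80):
  print(yy,[int(g[tuple(w2px(c,C(x,yy,53))[::-1].astype(int))]) for x in(-60,-50,-44,-36,-20,0,20,40,55,70,85)])
print(0,[int(g[tuple(w2px(c,C(x,0,53))[::-1].astype(int))]) for x in(-60,-50,-44,-36,-20,0,20,40,55,70,85)])
E
```

```text
dial px [416 183]
[[158 159 161 160 157 148 137 135 140 142 143 142 141 140 136 133 121 104]
 [141 144 144 143 141 137 133 133 138 143 144 145 143 143 143 143 131 107]
 [122 123 123 122 123 122 123 123 124 125 126 126 126 127 130 138 129 105]
 [118 117 113 109 111 116 116 115 113 112 115 118 118 119 124 133 127 104]
 [117 113 107 104 107 108 103  97  95  94 104 113 118 118 126 137 128 103]
 [115 113 109 103  95  89  76  65  63  66  89 106 114 118 126 139 130 104]
 [113 115 110  92  71  56  42  36  39  45  69  99 114 117 125 139 131 105]
 [113 112 100  76  49  27  18  24  32  38  62  92 111 116 123 138 131 106]
 [114 102  79  51  29  15  12  27  35  41  54  81 104 116 124 138 132 109]
 [114  91  58  34  23  11  10  29  48  55  52  63  89 108 123 139 136 126]
 [112  86  50  32  23  10  11  34  63  76  66  53  73 102 120 135 142 144]
 [103  75  44  33  26  10  12  33  67  87  74  51  64  97 117 129 143 154]
 [ 98  64  38  32  28  14  11  28  60  84  76  51  59  94 116 127 142 157]
 [103  73  42  34  32  19  10  24  57  88  84  55  63  97 116 126 142 159]
 [113  88  54  37  34  25  12  2
[... 1051 characters left out ...]
6  93  94  61  40  61  93 115 126 139 152]
 [ 94  62  37  29  23  16  26  64 101  95  56  35  56  91 114 124 139 153]
 [100  70  40  28  20  15  37  73  96  83  48  38  63  93 113 122 138 155]
 [110  86  52  32  20  15  45  81  88  63  39  46  76 102 114 121 137 155]
 [115 100  73  44  21  16  41  73  74  47  39  60  92 113 119 128 143 156]
 [116 113  98  72  44  27  34  51  53  47  58  82 105 114 123 137 154 161]]
-80 [123, 80, 104, 120, 144, 144, 145, 117, 128, 96, 92]
-40 [130, 96, 124, 122, 132, 132, 137, 120, 138, 94, 92]
40 [110, 83, 104, 119, 143, 142, 146, 115, 166, 92, 95]
80 [114, 98, 122, 122, 138, 140, 145, 119, 161, 99, 92]
0 [122, 117, 114, 120, 133, 134, 152, 124, 148, 92, 92]
```

```bash
python3 -c "
from h import *
print(robot.hand_in())"
```

```text
the job is handed in; nothing more can be done
None
```

I handed the job in at about 45 s on the clock, with no result returned. Both packs found (the middle sleeve was empty) are in bays 0 and 2, the lid is shut, the dial was gripped and released at two dots, and the rod lies in its tray, shifted about 25 mm along it since I laid it there.

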